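# Lock the tray-height stop of a sample changer

### The arm

A 6-joint arm with a two-finger parallel gripper is mounted at the origin on the work surface. World frame = base frame: x ahead of the robot, y to its left, z up, the work surface at z = 0. Lengths are in m, angles in rad, forces in N, time in s.
With the tool pointing down it reaches from about 0.375 to 0.9 m from the base axis. Payload 3.1 kg.
Tool frame: the origin (TCP) lies at the very end of the fingers, on their centre line; the grasp point (between the pads) lies 19 mm behind it; z points along the fingers, y is the direction in which the jaws open and shut (so a half turn about z gives the same grasp; the last joint's range is limited). The gripper opens to 87 mm and grips with 3 to 60 N. Pads are 19 mm wide; open, the fingers measure 117 mm over their backs; the gripper's body (75 mm by 190 mm) begins 51 mm behind the grasp point.
Start: joints at [-1.518, 0.527, 1.433, -0, 1.181, -0.178], TCP at [0.143, -0.608, 0.223] pointing down, gripper open.
Joint ranges: [-3.08, 3.08], [-0.75, 2.2], [0.22, 2.44], [-1.43, 4.57], [0, 2.65], [-2.85, 2.85]. Speed limits (rad/s): [2.79, 2.79, 3.14, 3.14, 3.14, 3.14].

### API

Orientations are given as a unit quaternion [x, y, z, w].
In Python, from rig import robot, optics gives the robot as it stands.
- The arm moves only by the shell command python3 -m inch 'ROWS' [FORCE]. ROWS is JSON, a list of rows, each an object of numbers: "ax", "ay", "az": the turn, a rotation vector about the tool's x, y, z in rad; "dx", "dy", "dz": the shift along the tool's x, y, z in mm; "gripper": the opening in per cent of the stroke, from 0 (shut) to 100 (fully open). In form: [{"ax": .., "ay": .., "az": .., "dx": .., "dy": .., "dz": .., "gripper": ..}, ...]. A call has 1 to 8 rows; each row shifts and turns the commanded pose from where the row before left it, along the tool's axes as they then stand; what a row does not reach is not made up. A row lasts 1/10 s, in which the tool goes at most 50 mm and 8.59 degrees, less where a joint would pass 70% of its speed; a pose out of reach is approached as far as the arm can. A call with a gripper value outside its range is refused whole. The fingers move at their own pace and stop on an object; FORCE is the grip in N (left out, the last holds). Time passes only in rows, so rows that do not move let the fingers close. It gives the time, the measured TCP pose, the force and the opening at its end, in the units of the state.
- robot.get_obs(): the state, without advancing time (a new reading comes with each control period).
- optics.camera(name): name is "scene" or "top" or "wrist"; returns a dict with "img" (420x560x3 uint8, red, green, blue), "depth" (420x560 float32, m along the optical axis (not along the pixel's ray), 0 where there is no reading), "camera_matrix" (3x3 intrinsics, pixels), "position" and "attitude" of the camera in the world. Camera axes: x right, y up, looking along -z (the intrinsics and any distortion apply to the point x, -y, -z); pixel columns grow to the right and rows downward; lengths in m; the calibration is good to about 2 mm. A picture is of the moment at which its call begins.
- robot.hand_in(): hands the job in, once; it reports no verdict.
The state is a dict: "time": time; "q": joint angles; "joint_velocities": joint speeds; "joint_torque": joint torques, N m; "position": TCP position; "tool_rot": TCP orientation; "ft_force": force on the tool from outside, world axes, zero at the start; "moment": the same for the moment, N m; "grip_width": finger opening in m.
Only numpy, scipy, OpenCV 4.12 (cv2) and the standard library are available. Lean on these libraries where they do the work, as an engineer would, in place of code of your own. Each camera call takes 0.05 s, during which the arm holds its last target.

### The job

Fit the holding key down over the square head of the adjusting screw with its arm just short of the upright post (anticlockwise of it, seen from above), and turn it gently clockwise until the arm rests against the post: that is the setting. Then, with the key so braced, push the knob of the jam nut's lever clockwise until the nut seats and is snug, with a push of about 12 N at the knob held for a moment (8 N is too little, 22 N too much), and let go, leaving the key on the screw. Do not turn the screw past its setting, and leave the other things on the bench where they are.

Things in the scene. Friction and masses are not known exactly. Their poses are not given: they have to be found in the camera images.
- stop_unit: Height-stop unit, a white painted plate 180 x 180 x 30 mm bolted to the bench; it cannot move. Origin: centre of its underside, on the screw's axis; z up. The vertical adjusting screw, the jam nut with its lever, and the post stand on it; all directions of the unit are given in this body's frame.
- post: Plain upright steel post, 14 mm across, 70 mm high, from the plate's top (30 mm above the bench) to 100 mm above the bench. Origin: centre of its foot, at x = 13, y = 75 mm in stop_unit's frame. A key arm, 12 mm wide, that points along the unit's +y bears on the post's -x side.
- screw_top (a point): Centre of the top of the screw's square head, on the screw's axis, 82 mm above the bench; the point turns with the screw. The head is 26 mm square and 15 mm high with a 23.5 mm square, 5 mm high lead-in above it. At screw = 0.7 its faces are square to the unit's x and y axes.
- screw (a joint): Turn of the screw in rad, growing clockwise from above; starts at 0.1 to 0.4. The setting is 0.7 (0.6 to 0.98 is within tolerance, as the key has 0.1 rad of play): the key's arm, fitted at azimuth 90 degrees + (0.7 - screw) in stop_unit's frame (anticlockwise from x), then bears on the post. Turns easily (0.05 Nm), so unless it is held it turns along with the nut.
- lever: Lever clamped on the jam nut at an angle that differs each time: flat bar 12 mm wide, 35 to 44 mm above the bench, with an upright knob. Origin on the screw's axis at bench height; x points along the bar. It starts 0.25 to -1.05 rad from the unit's +x. With the screw held it turns 0.7 to 1.2 rad clockwise until the nut seats: it drags with 2 N at the knob, then stops hard; the place can only be felt.
- knob_top (a point): Centre of the top of the lever's upright round black knob, 16 mm across, 75 mm from the screw's axis, 88 mm above the bench (the knob stands on the bar, from 38 mm up).
- key: Loose aluminium key, 0.3 kg, socket down. Hub 44 x 44 x 28 mm, 28.4 mm square socket 18 mm deep; bar arm 12 x 12 mm along +x to 96 mm from the hub's centre, 4 to 16 mm above the underside; on top an upright fin 36 mm long (x), 12 thick (y), its top 64 mm up. Origin: centre of the underside, 64 mm above the bench when seated. Fits four ways; only that with the arm next to the post is right.
- key_socket (a point): Centre of the socket's roof, 18 mm above the key's underside; it lies on screw_top when the key is fully seated.
- key_grip (a point): Point to grip on the key's fin, 48 mm above its underside (16 mm below the fin's top), on the hub's axis; close across its y.
- amber_bottle: Capped amber bottle, 72 mm across, 150 mm high, towards the far side. Origin: centre of its underside. Leave alone.
- clear_bottle: Capped clear bottle, 66 mm across, 140 mm high, towards the far side. Leave alone.
- vial: Small capped glass vial, 22 mm across, 45 mm high, between the stop unit and the key's place. Leave alone.
- beaker: Glass beaker, 64 mm across, 80 mm high, near the robot. Leave alone.
- spare_collar: Loose steel collar, 30 mm across, 12 mm high, between the beaker and the vial. Leave alone.
- screwdriver: Screwdriver, 170 mm long, lying beyond the vial. Leave alone.
Not all that is in view belongs to the job. What is shaped like the key but blue or yellow is not meant.

How it is judged:
On the way, in this order (a step that is already met when the one before it is completed fails the run):
1. the key is seated fully down on the screw's square head (distance between key_socket and screw_top below 0.005 m and horizontal distance between key_socket and screw_top below 0.0035 m and angle between key's own z axis and vertical below 0.1 rad), for 0.2 s.
2. the screw is at its setting (0.55 to 0.98 rad) with the seated key's arm bearing on the post (over 1 N) (all of step 1 and value of joint screw between 0.55 and 0.98 rad and contact force between key and post above 1 N), for 0.1 s.
3. the nut is pushed snug by its lever, with over 8 N carried from the lever through nut, screw and key to the post (all of step 1 and contact force between key and post above 8 N and contact force between the fingers and lever above 4 N), for 0.2 s.
At the end, for the whole second after the job is handed in: The key stands fully seated on the screw's head (socket roof within 5 mm of the head's top and 3.5 mm sideways, tilt under 0.1 rad), key and lever are at rest, the screw is at its setting (0.6 to 0.98 rad) and all is released (all of step 1 and value of joint screw between 0.6 and 0.98 rad and angular speed of lever below 0.05 rad/s and linear speed of key below 0.02 m/s); the robot touches nothing.
It fails at once if the screw is turned past its setting (beyond 1.05 rad) (value of joint screw above 1.05 rad).
It fails at once if the key is forced against the post with more than 22 N (the nut overtightened) (contact force between key and post above 22 N).
It fails at once if another thing on the bench is moved by more than 30 mm (distance of any of amber_bottle, clear_bottle, vial, beaker, spare_collar, screwdriver from where it was at the start of the episode above 0.03 m).
It also fails if it takes over 72 s, if anything falls off the work surface, if the arm or the gripper's body presses on something with over 40 N, if the wrist force passes 120 N, or if a joint passes its speed limit or range.

## Working session

There is one attempt and no reset: what is moved stays moved. The work goes in short steps, Python scripts to look and compute and a shell command to move; the robot and the scene stay as the last step left them, time stands still between calls to the robot, and variables do not carry over. Pictures are saved under pics/ and viewed, and the job is handed in when it is done.

```bash
ls; mkdir -p pics
cat > h.py <<'E'
import numpy as np, cv2
from rig import robot, optics
from scipy.spatial.transform import Rotation as R
def shot(name,fn=None):
    c=optics.camera(name)
    if fn: cv2.imwrite('pics/'+fn,c['img'][:,:,::-1])
    return c
def att(c):
    a=np.array(c['attitude'])
    return a if a.shape==(3,3) else R.from_quat(a).as_matrix()
def cloud(c):
    K=np.array(c['camera_matrix']);d=c['depth'];h,w=d.shape
    u,v=np.meshgrid(np.arange(w),np.arange(h))
    p=np.stack([(u-K[0,2])/K[0,0]*d,-(v-K[1,2])/K[1,1]*d,-d],-1)
    return p@att(c).T+np.array(c['position'])
def proj(c,P):
    K=np.array(c['camera_matrix']);q=(np.atleast_2d(P)-np.array(c['position']))@att(c)
    return np.stack([K[0,2]+K[0,0]*q[:,0]/-q[:,2],K[1,2]-K[1,1]*q[:,1]/-q[:,2]],-1)
E
python3 - <<'E'
from h import *
for n in ['scene','top','wrist']:
    c=shot(n,n+'0.png'); print(n,c['camera_matrix'],c['position'],c['attitude'],{k for k in c})
    np.savez('pics/'+n+'0.npz',**c)
o=robot.get_obs();print(o)
E
```

```text
pics
scene [[412.88861587   0.         284.89508408]
 [  0.         412.88861587 214.11693496]
 [  0.           0.           1.        ]] [ 1.07818305 -0.25992235  0.62335162] [0.37890447 0.19095905 0.39968069 0.81254009] {'camera_matrix', 'position', 'img', 'attitude', 'depth'}
top [[500.2198961    0.         283.66526826]
 [  0.         500.2198961  205.77647922]
 [  0.           0.           1.        ]] [0.48728788 0.1159589  1.16542476] [ 0.02223012 -0.03067467 -0.69883969  0.71427444] {'camera_matrix', 'position', 'img', 'attitude', 'depth'}
wrist [[299.8105629    0.         282.04727715]
 [  0.         299.8105629  203.92233448]
 [  0.           0.           1.        ]] [ 0.2129737  -0.59142641  0.38295789] [-0.10217936  0.08211284 -0.61532295  0.77729951] {'camera_matrix', 'position', 'img', 'attitude', 'depth'}
{'time': 0.15, 'q': array([-1.51847963e+00,  5.28251959e-01,  1.43359931e+00, -2.31757854e-05,
        1.18140323e+00, -1.78488867e-01]), 'joint_velocities': array([ 9.87805120e-04, -3.57253097e-03, -5.71300446e-03,  6.38372872e-04,
        7.65390749e-05, -2.91891193e-04]), 'joint_torque': array([ 7.56536610e-04, -4.40431559e+01, -1.76842922e+01,  6.34027831e-02,
        5.52620937e-02, -9.46239857e-05]), 'position': array([ 0.1429754 , -0.60785254,  0.2217996 ]), 'tool_rot': array([ 9.93347635e-01,  1.15151139e-01,  4.16893924e-05, -8.29944396e-04]), 'ft_force': array([-0.56416961, -0.22544669, -0.67972995]), 'moment': array([ 0.06895493, -0.01338934,  0.00834353]), 'grip_width': 0.08703541009459287}
```

View pics/top0.png

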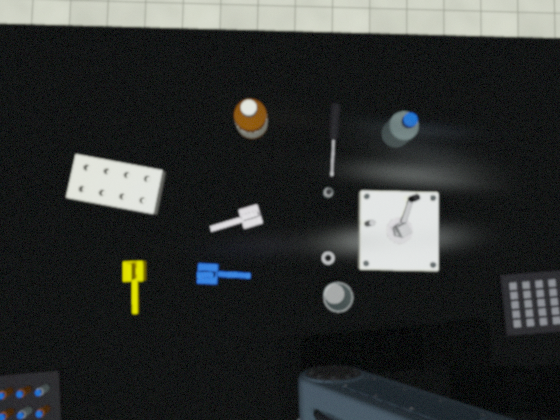

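View pics/scene0.png

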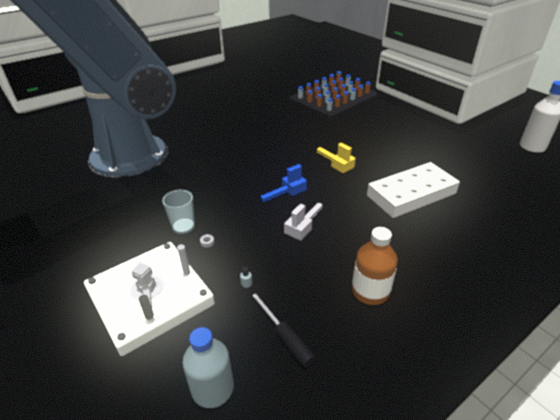

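View pics/wrist0.png

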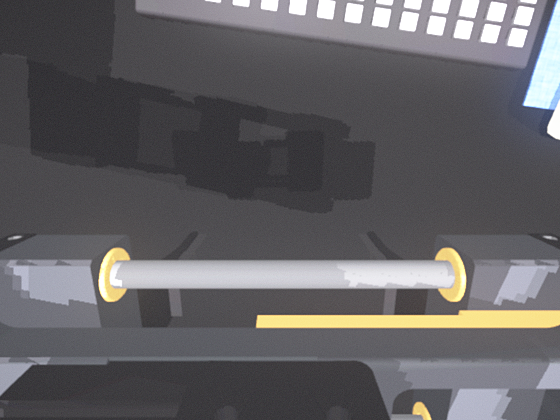

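The top view shows three key-shaped things: silver at (240,218), blue at (222,274) and yellow at (133,285). I choose the silver one, since the key is bare aluminium. The stop unit is at (399,231) with its post at (370,223), head at (400,229) and knob at (413,198). I'll check close crops and measure.

Run:
```python
from h import *
c=dict(np.load('pics/top0.npz'));P=cloud(c)
im=c['img'][:,:,::-1]
a=cv2.resize(im[180:260,190:290],None,fx=4,fy=4,interpolation=cv2.INTER_CUBIC)
b=cv2.resize(im[180:280,350:450],None,fx=4,fy=4,interpolation=cv2.INTER_CUBIC)
out=np.zeros((400,800,3),np.uint8);out[:320,:400]=a;out[:,400:]=b
cv2.imwrite('pics/crop0.png',out)
print('noise bench',P[300:310,200:210,2].mean(),P[300:310,200:210,2].std())
for nm,(u0,u1,v0,v1) in dict(key=(200,275,195,240),unit=(350,450,180,280)).items():
    q=P[v0:v1,u0:u1].reshape(-1,3);
    h,e=np.histogram(q[:,2],np.arange(-.01,.13,.005));print(nm,list(zip(e.round(3),h)))
np.set_printoptions(precision=4,suppress=True)
q=P[195:240,200:275].reshape(-1,3)
for lo,hi in [(.003,.02),(.02,.035),(.055,.075)]:
    m=(q[:,2]>lo)&(q[:,2]<hi);r=cv2.minAreaRect((q[m,:2]*1000).astype(np.float32));print('key',lo,m.sum(),r,q[m].mean(0))
q=P[180:280,350:450].reshape(-1,3)
for lo,hi in [(.025,.034),(.035,.05),(.06,.084),(.084,.092),(.093,.11)]:
    m=(q[:,2]>lo)&(q[:,2]<hi)
    if m.sum()>3:r=cv2.minAreaRect((q[m,:2]*1000).astype(np.float32));print('unit',lo,m.sum(),r,q[m].mean(0))
```

```text
noise bench 0.011574939640546818 0.11598313384912301
key [(np.float64(-0.01), np.int64(31)), (np.float64(-0.005), np.int64(1259)), (np.float64(0.0), np.int64(1481)), (np.float64(0.005), np.int64(40)), (np.float64(0.01), np.int64(58)), (np.float64(0.015), np.int64(111)), (np.float64(0.02), np.int64(34)), (np.float64(0.025), np.int64(198)), (np.float64(0.03), np.int64(52)), (np.float64(0.035), np.int64(4)), (np.float64(0.04), np.int64(3)), (np.float64(0.045), np.int64(1)), (np.float64(0.05), np.int64(3)), (np.float64(0.055), np.int64(6)), (np.float64(0.06), np.int64(62)), (np.float64(0.065), np.int64(23)), (np.float64(0.07), np.int64(0)), (np.float64(0.075), np.int64(0)), (np.float64(0.08), np.int64(0)), (np.float64(0.085), np.int64(0)), (np.float64(0.09), np.int64(0)), (np.float64(0.095), np.int64(0)), (np.float64(0.1), np.int64(0)), (np.float64(0.105), np.int64(0)), (np.float64(0.11), np.int64(0)), (np.float64(0.115), np.int64(0)), (np.float64(0.12), np.int64(0)), (np.float64(0.125), np.int64(0))]
unit [(np.float64(-0.01), np.int64(35)), (np.float64(-0.005), np.int64(1591)), (np.floa
[... 1317 characters left out ...]
01 ((523.6881103515625, -158.9954833984375), (178.98622131347656, 180.05081176757812), 89.86297607421875) [ 0.5205 -0.1581  0.0302]
unit 0.035 349 ((524.4931030273438, -157.95068359375), (174.17042541503906, 170.53712463378906), 0.5497034788131714) [ 0.542  -0.161   0.0404]
unit 0.06 161 ((540.3248901367188, -145.70529174804688), (69.98402404785156, 123.15679168701172), 30.758363723754883) [ 0.533  -0.1537  0.0773]
unit 0.084 80 ((542.2353515625, -148.30770874023438), (67.3168716430664, 128.52059936523438), 31.400146484375) [ 0.5606 -0.1648  0.0871]
unit 0.093 35 ((563.5499877929688, -133.70278930664062), (12.286123275756836, 124.99231719970703), 28.490983963012695) [ 0.5385 -0.0874  0.1005]
```

View pics/crop0.png

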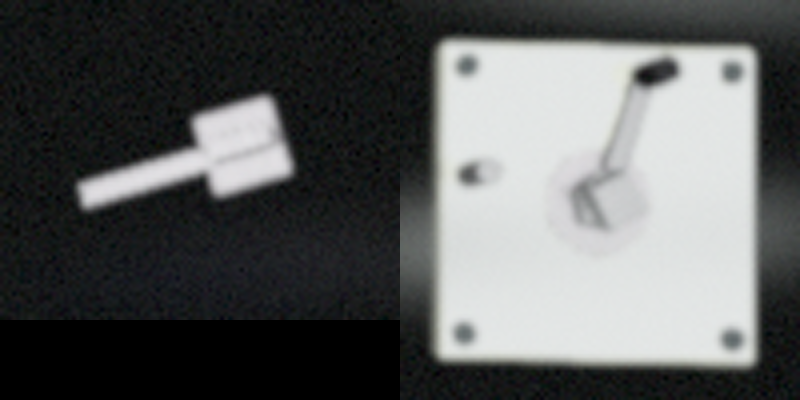

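```bash
cat >> h.py <<'E'
np.set_printoptions(precision=4,suppress=True)
def pose():
    o=robot.get_obs();M=R.from_quat(o['tool_rot']).as_matrix()
    return o,M,np.degrees(np.arctan2(M[1,0],M[0,0]))
def plan(x,y,z,phi,n=None,frm=None):
    """tool-down rows from the current pose to x,y,z (m), tool x azimuth phi deg"""
    o,M,f=pose();p=o['position'].copy()
    if frm: p=np.array(frm[:3]);f=frm[3]
    d=np.array([x,y,z])-p;a=(phi-f+180)%360-180
    m=int(max(np.ceil(np.linalg.norm(d)*1000/45),np.ceil(abs(a)/8),1)); n=n or m
    print('from',p,f,'d',d,'turn',a,'rows',n)
    for i in range(n):
        t=np.radians(f+a*i/n);ex=np.array([np.cos(t),np.sin(t)]);ey=np.array([np.sin(t),-np.cos(t)])
        s=d/n*1000
        print('dx %.1f dy %.1f dz %.1f az %.4f'%(s[:2]@ex,s[:2]@ey,-s[2],-np.radians(a/n)))
def st():
    o,M,f=pose();print('t %.2f'%o['time'],'p',o['position'],'phi %.2f'%f,'z',M[:,2],'F',o['ft_force'],'M',o['moment'],'w %.4f'%o['grip_width'])
E
python3 - <<'E'
from h import *
c=dict(np.load('pics/wrist0.npz'));A=att(c)
o,M,f=pose()
print('cam in tool',M.T@(c['position']-o['position']),'R',M.T@A)
c=dict(np.load('pics/top0.npz'));P=cloud(c)
q=P[195:240,200:275].reshape(-1,3);m=(q[:,2]>.055)&(q[:,2]<.075)
print(cv2.boxPoints(cv2.minAreaRect((q[m,:2]*1000).astype(np.float32))))
q=P[180:280,350:450].reshape(-1,3);m=(q[:,2]>.084)&(q[:,2]<.092)&(q[:,0]>.56);print('knob',q[m].mean(0),m.sum())
m=(q[:,2]>.075)&(q[:,2]<.088)&(np.hypot(q[:,0]-.5237,q[:,1]+.159)<.025);print('head',q[m].mean(0),m.sum(),cv2.minAreaRect((q[m,:2]*1000).astype(np.float32)))
plan(.50,-.21,.25,100)
E
```

```text
cam in tool [ 0.0719 -0.0002 -0.1611] R [[ 0.0005  0.9656  0.2602]
 [ 1.     -0.0006  0.0001]
 [ 0.0003  0.2602 -0.9656]]
[[537.2993 194.5494]
 [548.2242 160.6691]
 [559.6128 164.3414]
 [548.6879 198.2217]]
knob [ 0.5941 -0.1824  0.0882] 41
head [ 0.5236 -0.1587  0.0818] 138 ((523.5449829101562, -159.3409423828125), (25.353679656982422, 25.982555389404297), 24.29962921142578)
from [ 0.143  -0.6079  0.2218] 13.224676862443381 d [0.357  0.3979 0.0282] turn 86.7753231375566 rows 12
dx 36.5 dy -25.5 dz -2.4 az -0.1262
dx 39.5 dy -20.7 dz -2.4 az -0.1262
dx 41.8 dy -15.5 dz -2.4 az -0.1262
dx 43.4 dy -10.2 dz -2.4 az -0.1262
dx 44.3 dy -4.6 dz -2.4 az -0.1262
dx 44.5 dy 1.0 dz -2.4 az -0.1262
dx 44.1 dy 6.6 dz -2.4 az -0.1262
dx 42.9 dy 12.1 dz -2.4 az -0.1262
dx 41.0 dy 17.4 dz -2.4 az -0.1262
dx 38.5 dy 22.4 dz -2.4 az -0.1262
dx 35.4 dy 27.1 dz -2.4 az -0.1262
dx 31.7 dy 31.3 dz -2.4 az -0.1262
```

Run:
```python
from h import *
plan(.534,-.218,.25,100)
```

```text
from [ 0.143  -0.6079  0.2218] 13.224676862443381 d [0.391  0.3899 0.0282] turn 86.7753231375566 rows 13
dx 36.1 dy -22.3 dz -2.2 az -0.1165
dx 38.5 dy -18.0 dz -2.2 az -0.1165
dx 40.3 dy -13.4 dz -2.2 az -0.1165
dx 41.6 dy -8.6 dz -2.2 az -0.1165
dx 42.3 dy -3.7 dz -2.2 az -0.1165
dx 42.5 dy 1.2 dz -2.2 az -0.1165
dx 42.0 dy 6.2 dz -2.2 az -0.1165
dx 41.0 dy 11.0 dz -2.2 az -0.1165
dx 39.5 dy 15.7 dz -2.2 az -0.1165
dx 37.4 dy 20.2 dz -2.2 az -0.1165
dx 34.8 dy 24.4 dz -2.2 az -0.1165
dx 31.7 dy 28.3 dz -2.2 az -0.1165
dx 28.2 dy 31.8 dz -2.2 az -0.1165
```

```bash
python3 -m inch '[{"dx":36,"dy":-22,"dz":-2,"az":-0.116},{"dx":38,"dy":-18,"dz":-2,"az":-0.116},{"dx":40,"dy":-13,"dz":-2,"az":-0.116},{"dx":42,"dy":-9,"dz":-2,"az":-0.116},{"dx":42,"dy":-4,"dz":-2,"az":-0.116},{"dx":42,"dy":1,"dz":-2,"az":-0.116},{"dx":42,"dy":6,"dz":-2,"az":-0.116},{"dx":41,"dy":11,"dz":-2,"az":-0.116}]'
python3 -m inch '[{"dx":40,"dy":16,"dz":-2,"az":-0.116},{"dx":37,"dy":20,"dz":-2,"az":-0.116},{"dx":35,"dy":24,"dz":-2,"az":-0.116},{"dx":32,"dy":28,"dz":-2,"az":-0.116},{"dx":28,"dy":32,"dz":-2,"az":-0.116},{"dz":0},{"dz":0}]'
python3 - <<'E'
from h import *
st();c=shot('wrist','w1.png');np.savez('pics/w1.npz',**c);P=cloud(c)
print('plate row check',P[100,60],P[100,500])
d=np.hypot(P[...,0]-.5237,P[...,1]+.159)
for lo,hi,r in [(.077,.09,.03),(.072,.079,.03)]:
    m=(P[...,2]>lo)&(P[...,2]<hi)&(d<r);q=P[m];print(m.sum(),q.mean(0) if len(q) else 0,cv2.minAreaRect((q[:,:2]*1000).astype(np.float32)) if len(q) else 0)
for nm,xy,lo,hi in [('post',(.537,-.084),.095,.106),('knob',(.594,-.182),.083,.094)]:
    m=(P[...,2]>lo)&(P[...,2]<hi)&(np.hypot(P[...,0]-xy[0],P[...,1]-xy[1])<.025);q=P[m];print(nm,m.sum(),q.mean(0) if len(q) else 0,cv2.minAreaRect((q[:,:2]*1000).astype(np.float32)) if len(q) else 0)
E
```

```text
t 0.15 p [ 0.143  -0.6079  0.2218] phi 13.22 z [-0.0001  0.0017 -1.    ] F [-0.5642 -0.2254 -0.6797] M [ 0.069  -0.0134  0.0083] w 0.0870
plate row check [ 0.1775 -0.3223 -0.0007] [ 0.2995 -0.8408  0.0005]
0 0 0
0 0 0
post 0 0 0
knob 0 0 0invalid input
invalid input
```

View pics/w1.png

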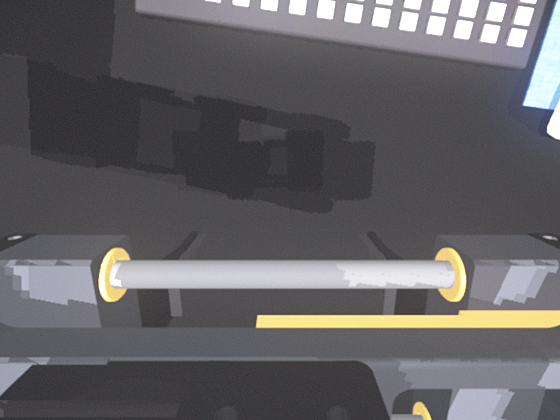

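The arm didn't move: every row was refused as invalid, probably because a row needs all seven keys. The picture still shows the start position.

```bash
python3 -m inch '[{"ax":0,"ay":0,"az":-0.116,"dx":36,"dy":-22,"dz":-2,"gripper":100},{"ax":0,"ay":0,"az":-0.116,"dx":38,"dy":-18,"dz":-2,"gripper":100},{"ax":0,"ay":0,"az":-0.116,"dx":40,"dy":-13,"dz":-2,"gripper":100},{"ax":0,"ay":0,"az":-0.116,"dx":42,"dy":-9,"dz":-2,"gripper":100},{"ax":0,"ay":0,"az":-0.116,"dx":42,"dy":-4,"dz":-2,"gripper":100},{"ax":0,"ay":0,"az":-0.116,"dx":42,"dy":1,"dz":-2,"gripper":100},{"ax":0,"ay":0,"az":-0.116,"dx":42,"dy":6,"dz":-2,"gripper":100},{"ax":0,"ay":0,"az":-0.116,"dx":41,"dy":11,"dz":-2,"gripper":100}]'
```

```text
time: 1.0
position: [0.3833, -0.3679, 0.2386]
tool_rot: [0.836, 0.549, 0.0, -0.0]
ft_force: [-0.2, -0.3, 0.2]
grip_width: 0.0874
```

```bash
python3 -m inch '[{"ax":0,"ay":0,"az":-0.116,"dx":40,"dy":16,"dz":-2,"gripper":100},{"ax":0,"ay":0,"az":-0.116,"dx":37,"dy":20,"dz":-2,"gripper":100},{"ax":0,"ay":0,"az":-0.116,"dx":35,"dy":24,"dz":-2,"gripper":100},{"ax":0,"ay":0,"az":-0.116,"dx":32,"dy":28,"dz":-2,"gripper":100},{"ax":0,"ay":0,"az":-0.116,"dx":28,"dy":32,"dz":-2,"gripper":100},{"ax":0,"ay":0,"az":0,"dx":0,"dy":0,"dz":0,"gripper":100},{"ax":0,"ay":0,"az":0,"dx":0,"dy":0,"dz":0,"gripper":100}]'
cat > meas.py <<'E'
from h import *
import sys
st();c=shot('wrist',sys.argv[1]+'.png');np.savez('pics/'+sys.argv[1]+'.npz',**c);P=cloud(c)
d=np.hypot(P[...,0]-.5237,P[...,1]+.159)
def rep(nm,m):
    q=P[m];print(nm,m.sum(),*( (q.mean(0),cv2.minAreaRect((q[:,:2]*1000).astype(np.float32))) if len(q)>2 else ()))
rep('head',(P[...,2]>.077)&(P[...,2]<.09)&(d<.03))
rep('post',(P[...,2]>.095)&(P[...,2]<.106)&(np.hypot(P[...,0]-.537,P[...,1]+.084)<.025))
rep('knob',(P[...,2]>.083)&(P[...,2]<.094)&(d>.05)&(d<.1))
E
python3 meas.py w2
```

```text
time: 1.7
position: [0.5335, -0.2188, 0.2483]
tool_rot: [0.645, 0.764, -0.0, -0.0]
ft_force: [-0.8, -0.5, -0.4]
grip_width: 0.087
t 1.70 p [ 0.5335 -0.2188  0.2483] phi 99.72 z [-0.0009 -0.0002 -1.    ] F [-0.7929 -0.4683 -0.421 ] M [-0.0368 -0.1052  0.0086] w 0.0870
head 495 [ 0.5245 -0.1596  0.0809] ((524.1427612304688, -159.94920349121094), (24.288909912109375, 23.48811149597168), 26.67879867553711)
post 185 [ 0.5374 -0.0852  0.0987] ((537.5532836914062, -85.17453002929688), (12.949954986572266, 13.506916999816895), 80.38302612304688)
knob 189 [ 0.5873 -0.1708  0.0868] ((566.267333984375, -138.58709716796875), (14.712615013122559, 121.71460723876953), 33.058258056640625)
```

View pics/w2.png

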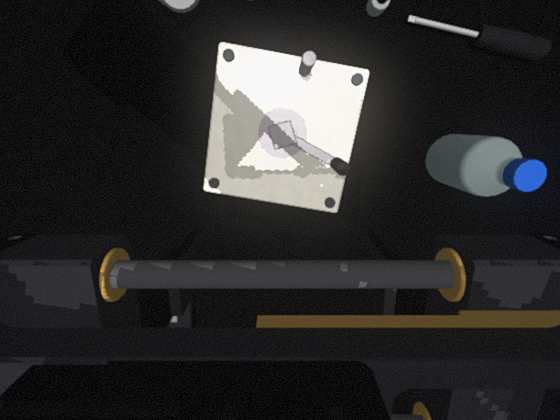

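The wrist view shows the unit: post at (308,62), square head at (283,134), knob at (342,167). Measured heights are post 0.099, head 0.081 and knob 0.087 m, which match. The screw axis is about (0.524,-0.160) and the head is turned about 25.5° anticlockwise, so the screw is at about 0.255 and the fitting azimuth is about 115.5°. Next is the key.

Run:
```python
from h import *
plan(.567,.122,.2,107.9)
```

```text
from [ 0.5328 -0.2196  0.2482] 99.62002403736511 d [ 0.0342  0.3416 -0.0482] turn 8.279975962634893 rows 8
dx 41.4 dy 11.3 dz 6.0 az -0.0181
dx 41.2 dy 12.1 dz 6.0 az -0.0181
dx 41.0 dy 12.8 dz 6.0 az -0.0181
dx 40.7 dy 13.6 dz 6.0 az -0.0181
dx 40.5 dy 14.3 dz 6.0 az -0.0181
dx 40.2 dy 15.0 dz 6.0 az -0.0181
dx 39.9 dy 15.8 dz 6.0 az -0.0181
dx 39.6 dy 16.5 dz 6.0 az -0.0181
```

```bash
python3 -m inch '[{"ax":0,"ay":0,"az":-0.018,"dx":41,"dy":11,"dz":6,"gripper":100},{"ax":0,"ay":0,"az":-0.018,"dx":41,"dy":12,"dz":6,"gripper":100},{"ax":0,"ay":0,"az":-0.018,"dx":41,"dy":13,"dz":6,"gripper":100},{"ax":0,"ay":0,"az":-0.018,"dx":41,"dy":14,"dz":6,"gripper":100},{"ax":0,"ay":0,"az":-0.018,"dx":41,"dy":14,"dz":6,"gripper":100},{"ax":0,"ay":0,"az":-0.018,"dx":40,"dy":15,"dz":6,"gripper":100},{"ax":0,"ay":0,"az":-0.018,"dx":40,"dy":16,"dz":6,"gripper":100},{"ax":0,"ay":0,"az":-0.018,"dx":40,"dy":16,"dz":6,"gripper":100}]'
python3 -m inch '[{"ax":0,"ay":0,"az":0,"dx":0,"dy":0,"dz":0,"gripper":100},{"ax":0,"ay":0,"az":0,"dx":0,"dy":0,"dz":0,"gripper":100}]'
python3 - <<'E'
from h import *
st();c=shot('wrist','w3.png');P=cloud(c)
d=np.hypot(P[...,0]-.5483,P[...,1]-.1795)
for nm,lo,hi,r in [('fin',.055,.072,.04),('hub',.021,.034,.04),('arm',.01,.02,.11)]:
    m=(P[...,2]>lo)&(P[...,2]<hi)&(d<r);q=P[m];print(nm,m.sum(),q.mean(0),cv2.minAreaRect((q[:,:2]*1000).astype(np.float32)))
E
```

```text
time: 2.55
position: [0.5669, 0.122, 0.2003]
tool_rot: [0.59, 0.808, -0.0, 0.0]
ft_force: [0.9, 0.0, -0.3]
grip_width: 0.0868
time: 2.75
position: [0.5665, 0.1217, 0.2002]
tool_rot: [0.589, 0.808, -0.001, -0.0]
ft_force: [-0.2, 0.3, 0.7]
grip_width: 0.0872
t 2.75 p [0.5665 0.1217 0.2002] phi 107.86 z [-0.001  -0.0008 -1.    ] F [-0.1512  0.2993  0.7458] M [-0.0354 -0.0892 -0.0134] w 0.0872
fin 453 [0.5489 0.1803 0.063 ] ((548.9814453125, 180.1061553955078), (10.866608619689941, 35.131561279296875), 17.970075607299805)
hub 1226 [0.5488 0.1808 0.027 ] ((549.0527954101562, 179.88368225097656), (44.015838623046875, 43.50785827636719), 18.001461029052734)
arm 797 [0.5302 0.2368 0.0149] ((530.3060913085938, 235.929443359375), (11.078215599060059, 71.9619140625), 18.027751922607422)
```

View pics/w3.png

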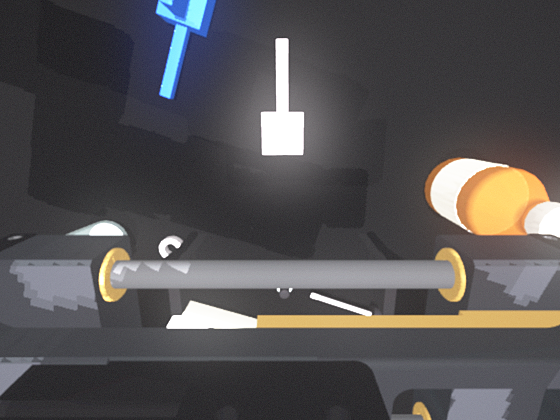

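The close view shows the silver key, hub at (282,133) and arm upward to (282,40), with nothing in the way. Its centre is (0.549,0.180) at azimuth 108°, and the sizes agree.

Run:
```python
from h import *
plan(.549,.1801,.031,108.0,n=6)
```

```text
from [0.5668 0.1209 0.2004] 107.78351596303968 d [-0.0178  0.0592 -0.1694] turn 0.21648403696030982 rows 6
dx 10.3 dy 0.2 dz 28.2 az -0.0006
dx 10.3 dy 0.2 dz 28.2 az -0.0006
dx 10.3 dy 0.2 dz 28.2 az -0.0006
dx 10.3 dy 0.2 dz 28.2 az -0.0006
dx 10.3 dy 0.2 dz 28.2 az -0.0006
dx 10.3 dy 0.2 dz 28.2 az -0.0006
```

```bash
python3 -m inch '[{"ax":0,"ay":0,"az":0,"dx":31,"dy":1,"dz":20,"gripper":100},{"ax":0,"ay":0,"az":0,"dx":31,"dy":0,"dz":30,"gripper":100},{"ax":0,"ay":0,"az":0,"dx":0,"dy":0,"dz":40,"gripper":100},{"ax":0,"ay":0,"az":0,"dx":0,"dy":0,"dz":40,"gripper":100},{"ax":0,"ay":0,"az":0,"dx":0,"dy":0,"dz":25,"gripper":100},{"ax":0,"ay":0,"az":0,"dx":0,"dy":0,"dz":14,"gripper":100},{"ax":0,"ay":0,"az":0,"dx":0,"dy":0,"dz":0,"gripper":100},{"ax":0,"ay":0,"az":0,"dx":0,"dy":0,"dz":0,"gripper":100}]'
python3 -c "
from h import *
st()"
```

```text
time: 3.6
position: [0.55, 0.1808, 0.0324]
tool_rot: [0.589, 0.808, 0.0, 0.001]
ft_force: [0.2, 1.5, 0.2]
grip_width: 0.0872
t 3.60 p [0.55   0.1808 0.0324] phi 107.78 z [ 0.0016  0.0001 -1.    ] F [0.1997 1.5425 0.1897] M [-0.0287 -0.1529  0.0091] w 0.0872
```

```bash
python3 -m inch '[{"ax":0,"ay":0,"az":0,"dx":0,"dy":-1,"dz":1,"gripper":0},{"ax":0,"ay":0,"az":0,"dx":0,"dy":0,"dz":0,"gripper":0},{"ax":0,"ay":0,"az":0,"dx":0,"dy":0,"dz":0,"gripper":0},{"ax":0,"ay":0,"az":0,"dx":0,"dy":0,"dz":0,"gripper":0},{"ax":0,"ay":0,"az":0,"dx":0,"dy":0,"dz":0,"gripper":0},{"ax":0,"ay":0,"az":0,"dx":0,"dy":0,"dz":0,"gripper":0},{"ax":0,"ay":0,"az":0,"dx":0,"dy":0,"dz":0,"gripper":0},{"ax":0,"ay":0,"az":0,"dx":0,"dy":0,"dz":0,"gripper":0}]' 30
python3 -c "
from h import *
st()"
```

```text
time: 4.4
position: [0.5479, 0.1815, 0.0305]
tool_rot: [0.589, 0.808, -0.0, -0.0]
ft_force: [0.2, -0.3, 0.7]
grip_width: 0.0313
t 4.40 p [0.5479 0.1815 0.0305] phi 107.88 z [-0.0002 -0.     -1.    ] F [ 0.2349 -0.3187  0.655 ] M [ 0.0258 -0.1517 -0.037 ] w 0.0313
```

Still closing.

```bash
python3 -m inch '[{"ax":0,"ay":0,"az":0,"dx":0,"dy":0,"dz":0,"gripper":0},{"ax":0,"ay":0,"az":0,"dx":0,"dy":0,"dz":0,"gripper":0},{"ax":0,"ay":0,"az":0,"dx":0,"dy":0,"dz":0,"gripper":0},{"ax":0,"ay":0,"az":0,"dx":0,"dy":0,"dz":0,"gripper":0},{"ax":0,"ay":0,"az":0,"dx":0,"dy":0,"dz":0,"gripper":0},{"ax":0,"ay":0,"az":0,"dx":0,"dy":0,"dz":0,"gripper":0}]' 40
python3 -m inch '[{"ax":0,"ay":0,"az":0,"dx":0,"dy":0,"dz":-40,"gripper":0},{"ax":0,"ay":0,"az":0,"dx":0,"dy":0,"dz":-45,"gripper":0},{"ax":0,"ay":0,"az":0,"dx":0,"dy":0,"dz":-45,"gripper":0},{"ax":0,"ay":0,"az":0,"dx":0,"dy":0,"dz":-45,"gripper":0},{"ax":0,"ay":0,"az":0,"dx":0,"dy":0,"dz":0,"gripper":0},{"ax":0,"ay":0,"az":0,"dx":0,"dy":0,"dz":0,"gripper":0}]'
python3 - <<'E'
from h import *
st();c=shot('wrist','w4.png');c=shot('scene','s4.png')
plan(.5240,-.1597,.2,115.5)
E
```

```text
time: 5.0
position: [0.5477, 0.1814, 0.0305]
tool_rot: [0.589, 0.808, -0.0, -0.0]
ft_force: [-0.4, -0.9, 0.9]
grip_width: 0.0115
time: 5.6
position: [0.5479, 0.1814, 0.2061]
tool_rot: [0.589, 0.808, 0.0, 0.001]
ft_force: [-1.3, -0.2, -2.8]
grip_width: 0.0118
t 5.60 p [0.5479 0.1814 0.2061] phi 107.88 z [ 0.0014  0.0001 -1.    ] F [-1.2879 -0.2171 -2.8417] M [ 0.023  -0.0622  0.0465] w 0.0118
from [0.546  0.1812 0.2035] 107.8779254985393 d [-0.022  -0.3409 -0.0035] turn 7.622074501460702 rows 8
dx -39.7 dy -15.7 dz 0.4 az -0.0166
dx -39.4 dy -16.4 dz 0.4 az -0.0166
dx -39.2 dy -17.0 dz 0.4 az -0.0166
dx -38.9 dy -17.7 dz 0.4 az -0.0166
dx -38.6 dy -18.3 dz 0.4 az -0.0166
dx -38.3 dy -18.9 dz 0.4 az -0.0166
dx -37.9 dy -19.6 dz 0.4 az -0.0166
dx -37.6 dy -20.2 dz 0.4 az -0.0166
```

View pics/s4.png

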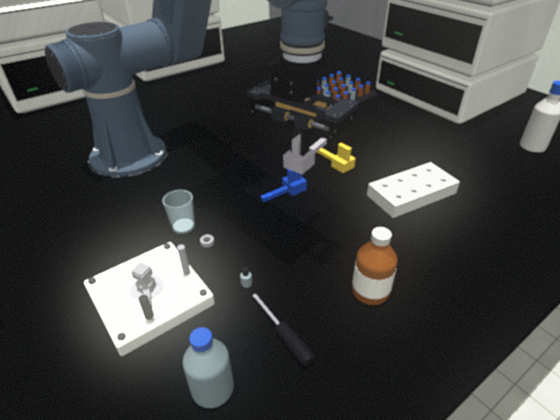

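View pics/w4.png

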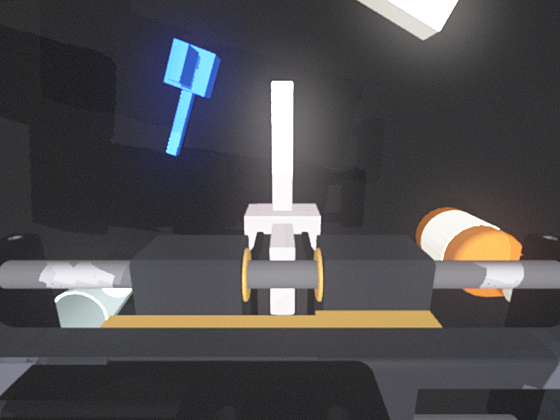

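The key is held upright: scene hub (298,158), and in the wrist view the arm points straight ahead with its tip at (282,82). Next I measure its offset in the hand.

```bash
cat > inhand.py <<'E'
from h import *
c=shot('wrist');o,M,f=pose()
P=(cloud(c)-o['position'])@M   # tool coords
z=P[...,2]
np.set_printoptions(precision=4,suppress=True)
# expected: arm top 16mm above underside; TCP ~31 => z=+.015; hub top z=.003
for nm,m in [('arm',(abs(z-.014)<.006)&(P[...,0]>.03)&(P[...,0]<.11)&(abs(P[...,1])<.03)),('hub',(abs(z-.003)<.006)&(P[...,0]>.005)&(P[...,0]<.035)&(abs(P[...,1])<.035))]:
    q=P[m];r=cv2.minAreaRect((q[:,:2]*1000).astype(np.float32)); print(nm,m.sum(),q.mean(0),r,'min',q.min(0),'max',q.max(0))
    if nm=='arm': print('yaw', np.degrees(np.polyfit(q[:,0],q[:,1],1)[0]))
E
python3 inhand.py; python3 inhand.py
```

```text
arm 2327 [0.0635 0.0012 0.0151] ((61.88816833496094, 1.1408801078796387), (63.57570266723633, 11.972427368164062), 0.11172918975353241) min [ 0.0301 -0.0048  0.0127] max [0.0937 0.0072 0.0176]
yaw -0.1950863867944319
hub 1532 [0.0151 0.0013 0.0032] ((12.758646011352539, 1.2918968200683594), (43.985687255859375, 15.296828269958496), 89.81201934814453) min [ 0.0051 -0.0207 -0.003 ] max [0.0204 0.0233 0.0089]
arm 2326 [0.0635 0.0009 0.0155] ((61.9359245300293, 0.8337559700012207), (63.773048400878906, 11.990924835205078), 0.17320206761360168) min [ 0.03   -0.0051  0.0128] max [0.0938 0.0069 0.0185]
yaw -0.16681539605194323
hub 1537 [0.0152 0.001  0.0035] ((12.84701919555664, 0.982391357421875), (15.569080352783203, 43.916419982910156), 0.03553816303610802) min [ 0.0051 -0.021  -0.003 ] max [0.0206 0.0229 0.0089]
```

```bash
python3 -m inch '[{"ax":0,"ay":0,"az":-0.016,"dx":-39,"dy":-16,"dz":0,"gripper":0},{"ax":0,"ay":0,"az":-0.016,"dx":-39,"dy":-16,"dz":0,"gripper":0},{"ax":0,"ay":0,"az":-0.017,"dx":-39,"dy":-17,"dz":0,"gripper":0},{"ax":0,"ay":0,"az":-0.017,"dx":-39,"dy":-18,"dz":0,"gripper":0},{"ax":0,"ay":0,"az":-0.017,"dx":-38,"dy":-18,"dz":0,"gripper":0},{"ax":0,"ay":0,"az":-0.017,"dx":-38,"dy":-19,"dz":0,"gripper":0},{"ax":0,"ay":0,"az":-0.016,"dx":-38,"dy":-20,"dz":0,"gripper":0},{"ax":0,"ay":0,"az":-0.017,"dx":-36,"dy":-20,"dz":0,"gripper":0}]'
python3 -m inch '[{"ax":0,"ay":0,"az":0,"dx":0,"dy":0,"dz":30,"gripper":0},{"ax":0,"ay":0,"az":0,"dx":0,"dy":0,"dz":30,"gripper":0},{"ax":0,"ay":0,"az":0,"dx":0,"dy":0,"dz":0,"gripper":0},{"ax":0,"ay":0,"az":0,"dx":0,"dy":0,"dz":0,"gripper":0}]'
python3 - <<'E'
from h import *
st();st();c=shot('wrist','w5.png');c=shot('scene','s5.png');o=robot.get_obs();st()
plan(.5229,-.1578,.125,115.5,n=1)
E
python3 inhand.py
```

```text
time: 6.6
position: [0.5231, -0.1577, 0.2038]
tool_rot: [0.534, 0.846, -0.0, -0.002]
ft_force: [0.6, 0.1, -3.5]
grip_width: 0.0118
time: 7.0
position: [0.5234, -0.1557, 0.1443]
tool_rot: [0.534, 0.846, -0.0, -0.002]
ft_force: [0.1, 0.4, -3.0]
grip_width: 0.0119
t 7.00 p [ 0.5234 -0.1557  0.1443] phi 115.50 z [-0.0032  0.0018 -1.    ] F [ 0.1132  0.3991 -2.9936] M [-0.0246 -0.1961  0.0217] w 0.0119
t 7.00 p [ 0.5234 -0.1557  0.1443] phi 115.50 z [-0.0032  0.0018 -1.    ] F [ 0.1132  0.3991 -2.9936] M [-0.0246 -0.1961  0.0217] w 0.0119
t 7.10 p [ 0.5251 -0.1563  0.1463] phi 115.53 z [ 0.0015 -0.0008 -1.    ] F [ 0.0025 -0.1252 -2.6023] M [ 0.0462 -0.1458 -0.0443] w 0.0120
from [ 0.5251 -0.1563  0.1463] 115.53323239871717 d [-0.0022 -0.0015 -0.0213] turn -0.03323239871718897 rows 1
dx -0.4 dy -2.6 dz 21.3 az 0.0006
arm 2335 [0.0636 0.0009 0.0159] ((61.87164306640625, 0.9020605087280273), (63.724876403808594, 11.990477561950684), 0.14721983671188354) min [ 0.03   -0.0051  0.0137] max [0.0937 0.007  0.0188]
yaw -0.18601548828299536
hub 1539 [0.0151 0.001  0.0037] ((12.749427795410156, 1.0397224426269531), (15.294474601745605, 44.1376838684082), 0.27022042870521545) min [ 0.005 -0.021 -0.003] max [0.0205 0.0231 0.009 ]
```

View pics/s5.png

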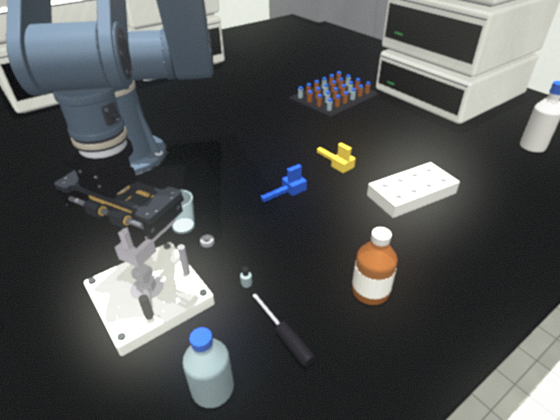

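View pics/w5.png

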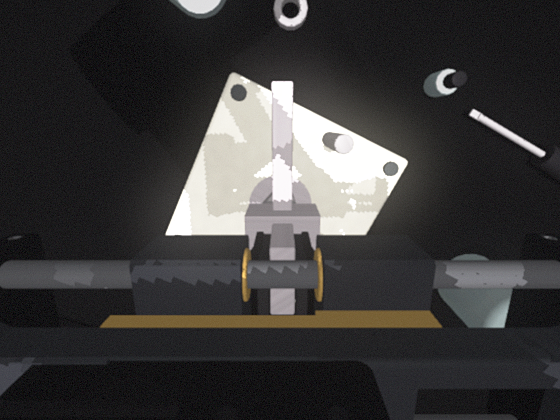

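```bash
cat > rel.py <<'E'
from h import *
Ps=[];T=[];K=[]
for i in range(6):
    c=shot('wrist');o,M,f=pose();Ps.append(np.r_[o['position'],f])
    C=cloud(c);Q=(C-o['position'])@M
    m=(abs(C[...,2]-.1)<.006)&(np.hypot(C[...,0]-.537,C[...,1]+.084)<.02)
    r=cv2.minAreaRect((Q[m][:,:2]*1000).astype(np.float32));T.append(np.r_[r[0],r[1],m.sum()])
    z=Q[...,2];a=Q[(abs(z-.014)<.006)&(Q[...,0]>.03)&(Q[...,0]<.11)&(abs(Q[...,1])<.03)]
    K.append([a[:,0].max()*1000-96,np.median(a[:,1])*1000])
    # hub depth
p=np.mean(Ps,0);print('pose',p,np.std(Ps,0));t=np.mean(T,0);k=np.mean(K,0);print('post tool',t,np.std(T,0),'key tool',k)
ph=np.radians(p[3]);ex=np.array([np.cos(ph),np.sin(ph)]);ey=np.array([np.sin(ph),-np.cos(ph)])
v=np.array([13,75.]);ax=t[:2]-np.array([v@ex,v@ey])
print('axis by post, tool mm',ax,'shift wanted dx,dy',ax-k)
w=np.array([.5237,-.1594])*1000-p[:2]*1000;print('axis by pose',[w@ex,w@ey],'(key at -1.8,0)')
E
python3 rel.py
```

```text
pose [  0.5249  -0.1562   0.1466 115.5312] [0.0003 0.0001 0.0002 0.0075]
post tool [ 59.0704  41.6328  13.2739  13.3238 332.3333] [0.1589 0.261  0.1343 0.1177 1.4907] key tool [-2.4723  1.0054]
axis by post, tool mm [-3.0028 -2.423 ] shift wanted dx,dy [-0.5305 -3.4283]
axis by pose [np.float64(-2.356122934103525), np.float64(-2.483943697513675)] (key at -1.8,0)
```

```bash
python3 -m inch '[{"ax":0,"ay":0,"az":0,"dx":-0.5,"dy":-3,"dz":10,"gripper":0},{"ax":0,"ay":0,"az":0,"dx":0,"dy":0,"dz":12,"gripper":0},{"ax":0,"ay":0,"az":0,"dx":0,"dy":0,"dz":7,"gripper":0},{"ax":0,"ay":0,"az":0,"dx":0,"dy":0,"dz":0,"gripper":0},{"ax":0,"ay":0,"az":0,"dx":0,"dy":0,"dz":0,"gripper":0}]'
python3 rel.py; python3 -c "
from h import *
st()"
```

```text
time: 7.95
position: [0.5215, -0.1578, 0.1159]
tool_rot: [0.534, 0.846, -0.0, -0.001]
ft_force: [-0.0, -0.7, -3.0]
grip_width: 0.0115
pose [  0.522   -0.158    0.1167 115.4971] [0.0001 0.     0.0002 0.0034]
post tool [ 59.3212  45.0093  13.4014  13.4055 456.1667] [0.0957 0.094  0.0705 0.1161 1.3437] key tool [-2.3583  0.8582]
axis by post, tool mm [-2.7783  0.9905] shift wanted dx,dy [-0.4199  0.1323]
axis by pose [np.float64(-1.9600551085320679), np.float64(0.9688708787033721)] (key at -1.8,0)
t 8.25 p [ 0.522  -0.158   0.1169] phi 115.50 z [ 0.0007 -0.0003 -1.    ] F [ 0.431  -0.3002 -2.6675] M [-0.0137 -0.1675 -0.0127] w 0.0118
```

```bash
python3 -m inch '[{"ax":0,"ay":0,"az":0,"dx":-0.3,"dy":0.4,"dz":2,"gripper":0},{"ax":0,"ay":0,"az":0,"dx":0,"dy":0,"dz":2,"gripper":0},{"ax":0,"ay":0,"az":0,"dx":0,"dy":0,"dz":2,"gripper":0},{"ax":0,"ay":0,"az":0,"dx":0,"dy":0,"dz":0,"gripper":0}]'
python3 -m inch '[{"ax":0,"ay":0,"az":0,"dx":0,"dy":0,"dz":1.5,"gripper":0},{"ax":0,"ay":0,"az":0,"dx":0,"dy":0,"dz":1.5,"gripper":0},{"ax":0,"ay":0,"az":0,"dx":0,"dy":0,"dz":0,"gripper":0}]'
python3 -c "
from h import *
st()"
```

```text
time: 8.65
position: [0.5219, -0.1579, 0.1102]
tool_rot: [0.534, 0.846, -0.0, -0.0]
ft_force: [0.5, 0.2, -2.4]
grip_width: 0.0119
time: 8.95
position: [0.5221, -0.158, 0.1073]
tool_rot: [0.534, 0.846, -0.0, -0.0]
ft_force: [-0.7, -0.9, -2.8]
grip_width: 0.0121
t 8.95 p [ 0.5221 -0.158   0.1073] phi 115.50 z [-0.0004  0.0002 -1.    ] F [-0.7406 -0.9373 -2.7809] M [ 0.0456 -0.1234 -0.0135] w 0.0121
```

```bash
python3 -m inch '[{"ax":0,"ay":0,"az":0,"dx":0,"dy":0,"dz":1,"gripper":0},{"ax":0,"ay":0,"az":0,"dx":0,"dy":0,"dz":1,"gripper":0},{"ax":0,"ay":0,"az":0,"dx":0,"dy":0,"dz":0,"gripper":0}]'
python3 -m inch '[{"ax":0,"ay":0,"az":0,"dx":0,"dy":0,"dz":1,"gripper":0},{"ax":0,"ay":0,"az":0,"dx":0,"dy":0,"dz":1,"gripper":0},{"ax":0,"ay":0,"az":0,"dx":0,"dy":0,"dz":0,"gripper":0}]'
python3 -c "
from h import *
st()"
```

```text
time: 9.25
position: [0.5221, -0.158, 0.1054]
tool_rot: [0.534, 0.846, -0.0, -0.0]
ft_force: [0.1, -0.2, -2.6]
grip_width: 0.0119
time: 9.55
position: [0.5221, -0.158, 0.1034]
tool_rot: [0.534, 0.846, -0.0, -0.0]
ft_force: [1.0, 0.7, -2.2]
grip_width: 0.012
t 9.55 p [ 0.5221 -0.158   0.1034] phi 115.50 z [-0.0002  0.0001 -1.    ] F [ 0.9662  0.7365 -2.2024] M [-0.0098 -0.0987 -0.0168] w 0.0120
```

It is engaged past the lead-in with no resistance. I continue to the roof, expected at TCP z of about 0.095.

```bash
python3 -m inch '[{"ax":0,"ay":0,"az":0,"dx":0,"dy":0,"dz":2,"gripper":0},{"ax":0,"ay":0,"az":0,"dx":0,"dy":0,"dz":2,"gripper":0},{"ax":0,"ay":0,"az":0,"dx":0,"dy":0,"dz":2,"gripper":0},{"ax":0,"ay":0,"az":0,"dx":0,"dy":0,"dz":0,"gripper":0}]'
python3 -m inch '[{"ax":0,"ay":0,"az":0,"dx":0,"dy":0,"dz":1,"gripper":0},{"ax":0,"ay":0,"az":0,"dx":0,"dy":0,"dz":0.6,"gripper":0},{"ax":0,"ay":0,"az":0,"dx":0,"dy":0,"dz":0,"gripper":0}]'
python3 -c "
from h import *
st()"
```

```text
time: 9.95
position: [0.522, -0.1579, 0.0972]
tool_rot: [0.534, 0.846, -0.0, -0.0]
ft_force: [0.1, -0.0, -3.4]
grip_width: 0.0118
time: 10.25
position: [0.5222, -0.158, 0.0959]
tool_rot: [0.534, 0.846, 0.0, -0.0]
ft_force: [0.4, -1.2, -3.1]
grip_width: 0.0116
t 10.25 p [ 0.5222 -0.158   0.0959] phi 115.50 z [-0.0001  0.0001 -1.    ] F [ 0.4138 -1.1624 -3.1472] M [ 0.0046 -0.16   -0.018 ] w 0.0116
```

```bash
python3 -m inch '[{"ax":0,"ay":0,"az":0,"dx":0,"dy":0,"dz":0.5,"gripper":0},{"ax":0,"ay":0,"az":0,"dx":0,"dy":0,"dz":0.4,"gripper":0},{"ax":0,"ay":0,"az":0,"dx":0,"dy":0,"dz":0,"gripper":0}]'
python3 -m inch '[{"ax":0,"ay":0,"az":0,"dx":0,"dy":0,"dz":0.3,"gripper":0},{"ax":0,"ay":0,"az":0,"dx":0,"dy":0,"dz":0,"gripper":0},{"ax":0,"ay":0,"az":0,"dx":0,"dy":0,"dz":0,"gripper":0}]'
python3 -c "
from h import *
st();st()"
```

```text
time: 10.55
position: [0.5222, -0.158, 0.095]
tool_rot: [0.534, 0.846, 0.0, -0.0]
ft_force: [0.2, -1.1, -3.6]
grip_width: 0.0115
time: 10.85
position: [0.5222, -0.158, 0.0947]
tool_rot: [0.534, 0.846, -0.0, -0.0]
ft_force: [-0.2, -0.1, -3.4]
grip_width: 0.0119
t 10.85 p [ 0.5222 -0.158   0.0947] phi 115.50 z [-0.  0. -1.] F [-0.1536 -0.1099 -3.4112] M [ 0.0065 -0.1496 -0.05  ] w 0.0119
t 10.85 p [ 0.5222 -0.158   0.0947] phi 115.50 z [-0.  0. -1.] F [-0.1536 -0.1099 -3.4112] M [ 0.0065 -0.1496 -0.05  ] w 0.0119
```

```bash
python3 -m inch '[{"ax":0,"ay":0,"az":0,"dx":0,"dy":0,"dz":0.4,"gripper":0},{"ax":0,"ay":0,"az":0,"dx":0,"dy":0,"dz":0,"gripper":0}]'
python3 -m inch '[{"ax":0,"ay":0,"az":0,"dx":0,"dy":0,"dz":0.4,"gripper":0},{"ax":0,"ay":0,"az":0,"dx":0,"dy":0,"dz":0,"gripper":0}]'
python3 -m inch '[{"ax":0,"ay":0,"az":0,"dx":0,"dy":0,"dz":0.4,"gripper":0},{"ax":0,"ay":0,"az":0,"dx":0,"dy":0,"dz":0,"gripper":0}]'
```

```text
time: 11.05
position: [0.5223, -0.1581, 0.0945]
tool_rot: [0.534, 0.846, 0.0, 0.0]
ft_force: [-0.2, -0.4, -1.2]
grip_width: 0.0122
time: 11.25
position: [0.5223, -0.158, 0.0944]
tool_rot: [0.534, 0.846, 0.0, 0.0]
ft_force: [-1.5, 0.2, 1.9]
grip_width: 0.0118
time: 11.45
position: [0.5223, -0.1581, 0.0944]
tool_rot: [0.534, 0.846, -0.0, 0.0]
ft_force: [-1.3, 1.6, 5.9]
grip_width: 0.0116
```

Seated: the force rose sharply at z of 0.0944, which is the expected height. I relieve the press slightly, then turn clockwise.

```bash
python3 -m inch '[{"ax":0,"ay":0,"az":0,"dx":0,"dy":0,"dz":-0.5,"gripper":0},{"ax":0,"ay":0,"az":0,"dx":0,"dy":0,"dz":0,"gripper":0}]'
python3 - <<'E'
from h import *
st();shot('scene','s6.png')
c=cv2.imread('pics/s6.png')[170:360,60:240];cv2.imwrite('pics/s6c.png',cv2.resize(c,None,fx=3,fy=3,interpolation=cv2.INTER_CUBIC))
E
python3 -m inch '[{"ax":0,"ay":0,"az":0.06,"dx":0,"dy":0.1,"dz":0,"gripper":0},{"ax":0,"ay":0,"az":0.06,"dx":0,"dy":0.1,"dz":0,"gripper":0},{"ax":0,"ay":0,"az":0.06,"dx":0,"dy":0.1,"dz":0,"gripper":0},{"ax":0,"ay":0,"az":0,"dx":0,"dy":0,"dz":0,"gripper":0}]'
python3 -c "
from h import *
st()"
```

```text
time: 11.65
position: [0.5223, -0.1581, 0.0944]
tool_rot: [0.534, 0.846, 0.0, 0.0]
ft_force: [-1.8, 0.6, 4.3]
grip_width: 0.0118
t 11.65 p [ 0.5223 -0.1581  0.0944] phi 115.50 z [ 0.0004 -0.0002 -1.    ] F [-1.7741  0.6469  4.3248] M [0.0955 0.1489 0.026 ] w 0.0118
time: 12.1
position: [0.5229, -0.1581, 0.0944]
tool_rot: [0.607, 0.794, 0.0, 0.001]
ft_force: [-1.0, 0.5, 4.1]
grip_width: 0.0115
t 12.10 p [ 0.5229 -0.1581  0.0944] phi 105.19 z [ 0.0009 -0.0005 -1.    ] F [-0.9557  0.5276  4.0507] M [ 0.0441  0.0679 -0.021 ] w 0.0115
```

View pics/s6c.png

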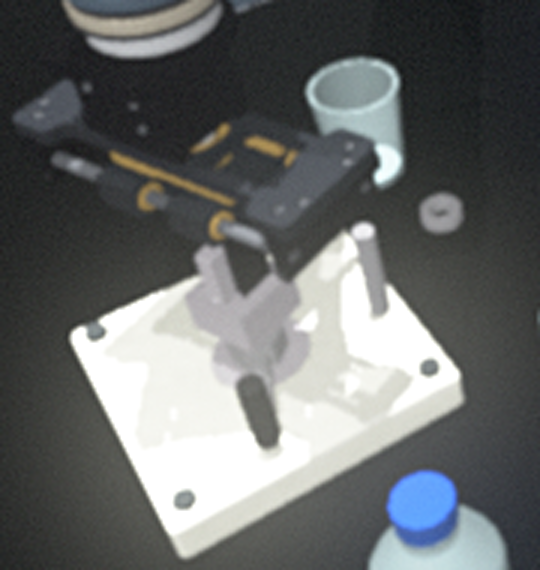

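The key sits down over the head at crop (245,300), with its arm anticlockwise of the post at (370,270). It turns freely so far.

```bash
python3 -m inch '[{"ax":0,"ay":0,"az":0.05,"dx":0,"dy":0.1,"dz":0,"gripper":0},{"ax":0,"ay":0,"az":0.05,"dx":0,"dy":0.1,"dz":0,"gripper":0},{"ax":0,"ay":0,"az":0.05,"dx":0,"dy":0.1,"dz":0,"gripper":0},{"ax":0,"ay":0,"az":0.03,"dx":0,"dy":0.05,"dz":0,"gripper":0},{"ax":0,"ay":0,"az":0,"dx":0,"dy":0,"dz":0,"gripper":0}]'
python3 -c "
from h import *
st()"
python3 -m inch '[{"ax":0,"ay":0,"az":0.02,"dx":0,"dy":0,"dz":0,"gripper":0},{"ax":0,"ay":0,"az":0,"dx":0,"dy":0,"dz":0,"gripper":0}]'
python3 -c "
from h import *
st()"
python3 -m inch '[{"ax":0,"ay":0,"az":0.02,"dx":0,"dy":0,"dz":0,"gripper":0},{"ax":0,"ay":0,"az":0,"dx":0,"dy":0,"dz":0,"gripper":0}]'
python3 -c "
from h import *
st()"
```

```text
time: 12.6
position: [0.5233, -0.1582, 0.0944]
tool_rot: [0.676, 0.737, 0.0, 0.001]
ft_force: [-0.7, 0.4, 5.4]
grip_width: 0.0119
t 12.60 p [ 0.5233 -0.1582  0.0944] phi 94.94 z [ 0.0011 -0.0007 -1.    ] F [-0.6608  0.3967  5.3516] M [0.0092 0.0575 0.0052] w 0.0119
time: 12.8
position: [0.5234, -0.1581, 0.0944]
tool_rot: [0.683, 0.73, 0.0, 0.001]
ft_force: [-1.1, -0.3, 5.3]
grip_width: 0.0117
t 12.80 p [ 0.5234 -0.1581  0.0944] phi 93.81 z [ 0.0012 -0.0007 -1.    ] F [-1.1147 -0.2658  5.2701] M [-0.0302  0.0378 -0.0085] w 0.0117
time: 13.0
position: [0.5234, -0.1582, 0.0944]
tool_rot: [0.69, 0.723, 0.0, 0.001]
ft_force: [-0.7, -0.7, 5.7]
grip_width: 0.012
t 13.00 p [ 0.5234 -0.1582  0.0944] phi 92.66 z [ 0.0013 -0.0007 -1.    ] F [-0.7316 -0.6626  5.6639] M [0.0007 0.025  0.0245] w 0.0120
```

```bash
for i in 1; do python3 -m inch '[{"ax":0,"ay":0,"az":0.015,"dx":0,"dy":0,"dz":0,"gripper":0},{"ax":0,"ay":0,"az":0,"dx":0,"dy":0,"dz":0,"gripper":0}]' >/dev/null
python3 -c "
from h import *
st()"; done
python3 -m inch '[{"ax":0,"ay":0,"az":0.01,"dx":0,"dy":0,"dz":0,"gripper":0},{"ax":0,"ay":0,"az":0,"dx":0,"dy":0,"dz":0,"gripper":0}]' >/dev/null
python3 -c "
from h import *
st()"
python3 -m inch '[{"ax":0,"ay":0,"az":0.01,"dx":0,"dy":0,"dz":0,"gripper":0},{"ax":0,"ay":0,"az":0,"dx":0,"dy":0,"dz":0,"gripper":0}]' >/dev/null
python3 -c "
from h import *
st()"
```

```text
t 13.20 p [ 0.5234 -0.1582  0.0944] phi 91.81 z [ 0.0013 -0.0007 -1.    ] F [-0.995   0.127   5.2102] M [-0.0152  0.028  -0.0596] w 0.0118
t 13.40 p [ 0.5235 -0.1582  0.0944] phi 91.24 z [ 0.0014 -0.0008 -1.    ] F [-0.2289  0.1936  5.8011] M [ 0.0211 -0.0005  0.0423] w 0.0118
t 13.60 p [ 0.5235 -0.1582  0.0944] phi 90.66 z [ 0.0014 -0.0008 -1.    ] F [-0.701   0.7108  4.464 ] M [0.0572 0.029  0.0281] w 0.0118
```

```bash
python3 -m inch '[{"ax":0,"ay":0,"az":0.008,"dx":0,"dy":0,"dz":0,"gripper":0},{"ax":0,"ay":0,"az":0,"dx":0,"dy":0,"dz":0,"gripper":0}]' >/dev/null
python3 -c "
from h import *
st()"
python3 -m inch '[{"ax":0,"ay":0,"az":0.008,"dx":0,"dy":0,"dz":0,"gripper":0},{"ax":0,"ay":0,"az":0,"dx":0,"dy":0,"dz":0,"gripper":0}]' >/dev/null
python3 -c "
from h import *
st()"
python3 -m inch '[{"ax":0,"ay":0,"az":0.008,"dx":0,"dy":0,"dz":0,"gripper":0},{"ax":0,"ay":0,"az":0,"dx":0,"dy":0,"dz":0,"gripper":0}]' >/dev/null
python3 -c "
from h import *
st()"
```

```text
t 13.80 p [ 0.5235 -0.1582  0.0944] phi 90.21 z [ 0.0015 -0.0008 -1.    ] F [-0.3135  0.4231  4.9154] M [-0.0111  0.0369  0.0717] w 0.0115
t 14.00 p [ 0.5235 -0.1582  0.0944] phi 89.78 z [ 0.0014 -0.0009 -1.    ] F [-0.0211 -0.3822  4.8795] M [0.0155 0.0327 0.133 ] w 0.0116
t 14.20 p [ 0.5233 -0.1582  0.0944] phi 89.37 z [ 0.001 -0.001 -1.   ] F [0.5871 0.6455 4.6615] M [-0.0274  0.0101  0.3145] w 0.0117
```

```bash
python3 -m inch '[{"ax":0,"ay":0,"az":0.006,"dx":0,"dy":0,"dz":0,"gripper":0},{"ax":0,"ay":0,"az":0,"dx":0,"dy":0,"dz":0,"gripper":0},{"ax":0,"ay":0,"az":0,"dx":0,"dy":0,"dz":0,"gripper":0},{"ax":0,"ay":0,"az":0,"dx":0,"dy":0,"dz":0,"gripper":0}]' >/dev/null
python3 -c "
from h import *
st()"
python3 rel.py; python3 -c "
from h import *
st(); shot('wrist','w7.png')"
```

```text
t 14.60 p [ 0.5232 -0.1582  0.0944] phi 89.07 z [ 0.0007 -0.0011 -1.    ] F [-1.9772  0.5544  6.2999] M [0.019  0.0008 0.3584] w 0.0120
pose [ 0.5232 -0.1582  0.0944 89.0662] [0.     0.     0.     0.0012]
post tool [ 73.1617  12.9589  13.268   13.2192 595.1667] [0.0275 0.018  0.0541 0.0291 1.0672] key tool [-2.0001  0.2299]
axis by post, tool mm [-2.0402  1.1828] shift wanted dx,dy [-0.0401  0.9529]
axis by pose [np.float64(-1.2279288990216812), np.float64(0.5511296398656723)] (key at -1.8,0)
t 14.90 p [ 0.5232 -0.1582  0.0944] phi 89.07 z [ 0.0007 -0.001  -1.    ] F [-0.2694 -0.4781  5.0115] M [0.0146 0.139  0.3452] w 0.0119
```

View pics/w7.png

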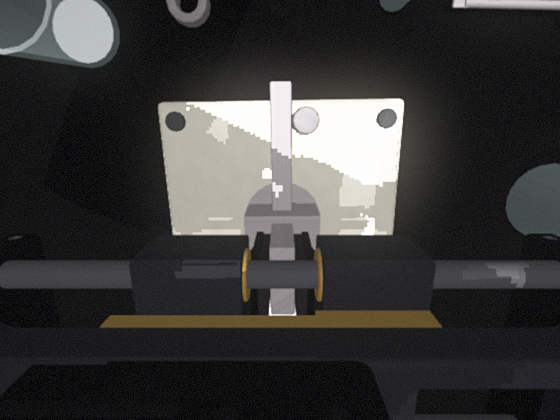

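The wrist view shows the arm (282,150) touching the post (305,120) on its −x side. Mz of about 0.35 Nm means roughly 4.5 N on the post. I release and rise.

```bash
python3 -m inch '[{"ax":0,"ay":0,"az":0,"dx":0,"dy":0,"dz":0,"gripper":50},{"ax":0,"ay":0,"az":0,"dx":0,"dy":0,"dz":0,"gripper":50},{"ax":0,"ay":0,"az":0,"dx":0,"dy":0,"dz":0,"gripper":50},{"ax":0,"ay":0,"az":0,"dx":0,"dy":0,"dz":0,"gripper":50},{"ax":0,"ay":0,"az":0,"dx":0,"dy":0,"dz":-15,"gripper":50},{"ax":0,"ay":0,"az":0,"dx":0,"dy":0,"dz":-30,"gripper":50},{"ax":0,"ay":0,"az":0,"dx":0,"dy":0,"dz":-40,"gripper":50},{"ax":0,"ay":0,"az":0,"dx":0,"dy":0,"dz":0,"gripper":50}]'
python3 - <<'E'
from h import *
st();c=shot('wrist','w8.png');shot('scene','s8.png');t=shot('top','t8.png')
C=cloud(c)
r=np.hypot(C[...,0]-.5237,C[...,1]+.1594)
for nm,lo,hi,m0 in [('hub',.087,.097,r<.04),('fin',.12,.135,r<.04),('arm',.075,.085,(r<.11)&(C[...,1]>-.13)),('knob',.084,.093,(r>.06)&(r<.09)&(C[...,1]<-.15))]:
  for D,n in ((C,'w'),(cloud(t),'t')):
    rr=np.hypot(D[...,0]-.5237,D[...,1]+.1594)
    mm={'hub':rr<.04,'fin':rr<.04,'arm':(rr<.11)&(D[...,1]>-.13),'knob':(rr>.06)&(rr<.09)&(D[...,1]<-.15)}[nm]
    q=D[mm&(D[...,2]>lo)&(D[...,2]<hi)]
    print(nm,n,len(q),*((q.mean(0),cv2.minAreaRect((q[:,:2]*1000).astype(np.float32))) if len(q)>4 else ()))
E
```

```text
time: 15.75
position: [0.5262, -0.1595, 0.1837]
tool_rot: [0.714, 0.7, 0.002, 0.005]
ft_force: [0.9, -0.9, -0.2]
grip_width: 0.0434
t 15.75 p [ 0.5262 -0.1595  0.1837] phi 88.87 z [ 0.0095 -0.005  -0.9999] F [ 0.8546 -0.8889 -0.2481] M [-0.0716 -0.1217 -0.0288] w 0.0434
hub w 1819 [ 0.5248 -0.1578  0.091 ] ((524.437744140625, -159.80516052246094), (44.45281219482422, 44.157188415527344), 89.77218627929688)
hub t 264 [ 0.523  -0.1546  0.0922] ((523.7694091796875, -159.4462890625), (43.23790740966797, 45.37338638305664), 1.1020746231079102)
fin w 716 [ 0.5243 -0.1583  0.1268] ((524.1250610351562, -159.47152709960938), (36.08909225463867, 11.510961532592773), 88.95812225341797)
fin t 71 [ 0.5234 -0.1543  0.1282] ((523.6547241210938, -158.078857421875), (10.518834114074707, 32.888954162597656), 1.1200298070907593)
arm w 1101 [ 0.5246 -0.0957  0.0789] ((524.855224609375, -96.9922103881836), (65.85972595214844, 12.515080451965332), 89.81725311279297)
arm t 172 [ 0.5242 -0.0959  0.0799] ((530.2778930664062, -96.57266235351562), (24.079179763793945, 64.27601623535156), 1.135441780090332)
knob w 4
knob t 0
```

View pics/w8.png

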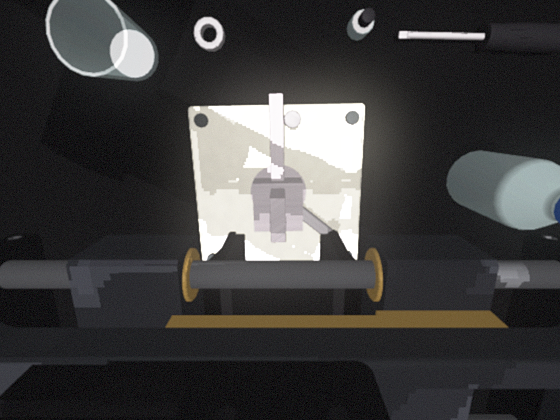

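View pics/s8.png

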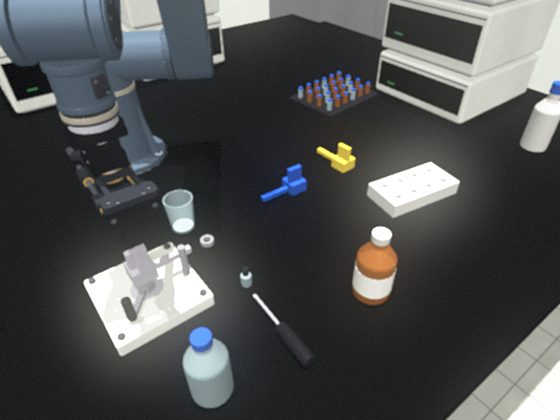

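The key stands seated on its own, hub centre about (0.524,-0.160), top 0.092, arm touching the post. I find the knob's new place with the scene camera.

```bash
cat > knob.py <<'E'
from h import *
A=np.array([.5240,-.1596])
c=shot('scene','s9.png');D=cloud(c);rr=np.hypot(D[...,0]-A[0],D[...,1]-A[1])
dark=c['img'].max(2)<90
m=(rr>.05)&(rr<.1)&(D[...,2]>.05)&(D[...,2]<.094)&(D[...,1]<-.15)
q=D[m];print(len(q),q.mean(0),q.min(0),q.max(0))
t=D[m&(D[...,2]>.083)];print('top',len(t),t.mean(0));v=t.mean(0)[:2]-A;print('theta',np.arctan2(v[1],v[0]),np.hypot(*v))
v=q.mean(0)[:2]-A;print('theta body',np.arctan2(v[1],v[0]),np.hypot(*v))
b=cv2.resize(c['img'][200:360,70:250,::-1],None,fx=3,fy=3);cv2.imwrite('pics/s9c.png',b)
m=(D[...,2]>.1)&(np.hypot(D[...,0]-.72,D[...,1]+.17)<.12);print('clear bottle',D[m].mean(0),D[m].min(0),D[m].max(0))
E
python3 knob.py
python3 - <<'E'
from h import *
st()
for z in (.12,.068): plan(.599,-.190,z,46)
E
```

```text
216 [ 0.5834 -0.2116  0.0748] [ 0.5718 -0.2191  0.0501] [ 0.5887 -0.2035  0.0909]
top 81 [ 0.5811 -0.2114  0.0881]
theta -0.7367376601072968 0.07708726515274954
theta body -0.7189779619204637 0.07897952578927397
clear bottle [ 0.6715 -0.1626  0.2125] [ 0.6    -0.1986  0.1   ] [ 0.7762 -0.1247  0.2948]
t 15.95 p [ 0.522  -0.1574  0.1781] phi 88.86 z [-0.002   0.0011 -1.    ] F [ 0.6954  0.7808 -0.6536] M [-0.0221 -0.0754 -0.038 ] w 0.0435
from [ 0.522  -0.1574  0.1781] 88.85789986993244 d [ 0.077  -0.0326 -0.0581] turn -42.85789986993245 rows 6
dx -5.2 dy 12.9 dz 9.7 az 0.1247
dx -3.5 dy 13.5 dz 9.7 az 0.1247
dx -1.8 dy 13.8 dz 9.7 az 0.1247
dx -0.1 dy 13.9 dz 9.7 az 0.1247
dx 1.6 dy 13.8 dz 9.7 az 0.1247
dx 3.3 dy 13.5 dz 9.7 az 0.1247
from [ 0.522  -0.1574  0.1781] 88.85789986993244 d [ 0.077  -0.0326 -0.1101] turn -42.85789986993245 rows 6
dx -5.2 dy 12.9 dz 18.3 az 0.1247
dx -3.5 dy 13.5 dz 18.3 az 0.1247
dx -1.8 dy 13.8 dz 18.3 az 0.1247
dx -0.1 dy 13.9 dz 18.3 az 0.1247
dx 1.6 dy 13.8 dz 18.3 az 0.1247
dx 3.3 dy 13.5 dz 18.3 az 0.1247
```

Run:
```python
from h import *
c=dict(np.load('pics/top0.npz'))
K=c['camera_matrix']
for u,v,z in [(410,119,.14),(397,134,.0)]:
    r=att(c)@np.array([(u-K[0,2])/K[0,0],-(v-K[1,2])/K[1,1],-1]);s=(z-c['position'][2])/r[2];print(c['position']+s*r)
plan(.601,-.188,.12,47)
```

```text
[ 0.752  -0.1555  0.14  ]
[ 0.7513 -0.1618  0.    ]
from [ 0.522  -0.1574  0.1781] 88.85789986993244 d [ 0.079  -0.0306 -0.0581] turn -41.85789986993245 rows 6
dx -4.8 dy 13.3 dz 9.7 az 0.1218
dx -3.2 dy 13.8 dz 9.7 az 0.1218
dx -1.5 dy 14.0 dz 9.7 az 0.1218
dx 0.2 dy 14.1 dz 9.7 az 0.1218
dx 1.9 dy 14.0 dz 9.7 az 0.1218
dx 3.6 dy 13.7 dz 9.7 az 0.1218
```

```bash
python3 -m inch '[{"ax":0,"ay":0,"az":0.122,"dx":-5,"dy":13,"dz":0,"gripper":0},{"ax":0,"ay":0,"az":0.122,"dx":-3,"dy":14,"dz":0,"gripper":0},{"ax":0,"ay":0,"az":0.122,"dx":-1.5,"dy":14,"dz":0,"gripper":0},{"ax":0,"ay":0,"az":0.122,"dx":0,"dy":14,"dz":0,"gripper":0},{"ax":0,"ay":0,"az":0.122,"dx":2,"dy":14,"dz":0,"gripper":0},{"ax":0,"ay":0,"az":0.122,"dx":4,"dy":14,"dz":5,"gripper":0},{"ax":0,"ay":0,"az":0,"dx":0,"dy":0,"dz":25,"gripper":0},{"ax":0,"ay":0,"az":0,"dx":0,"dy":0,"dz":25,"gripper":0}]' 40
python3 -m inch '[{"ax":0,"ay":0,"az":0,"dx":0,"dy":0,"dz":0,"gripper":0},{"ax":0,"ay":0,"az":0,"dx":0,"dy":0,"dz":0,"gripper":0}]'
python3 knob.py;python3 -c "
from h import *
st();shot('wrist','w10.png')"
```

```text
time: 16.75
position: [0.602, -0.1884, 0.122]
tool_rot: [0.917, 0.398, -0.0, -0.001]
ft_force: [-0.4, 0.8, -0.4]
grip_width: 0.0009
time: 16.95
position: [0.6012, -0.1881, 0.1225]
tool_rot: [0.917, 0.398, -0.001, -0.001]
ft_force: [-0.2, -0.2, 0.2]
grip_width: 0.0004
156 [ 0.5847 -0.2113  0.0691] [ 0.5759 -0.2191  0.0501] [ 0.5883 -0.2035  0.0907]
top 19 [ 0.5832 -0.2073  0.087 ]
theta -0.6781143517572056 0.07599056129208138
theta body -0.7051905959038087 0.07968757515491953
clear bottle [ 0.6418 -0.1902  0.3423] [ 0.6002 -0.2704  0.1   ] [ 0.7766 -0.1264  0.4924]
t 17.00 p [ 0.6021 -0.1885  0.1238] phi 46.91 z [-0.0006  0.0004 -1.    ] F [ 0.8108 -0.6352  0.7013] M [-0.0386 -0.0579 -0.0362] w 0.0002
```

View pics/s9c.png

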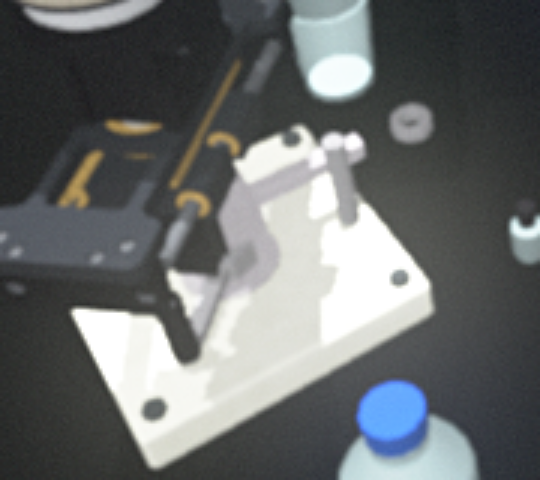

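View pics/w10.png

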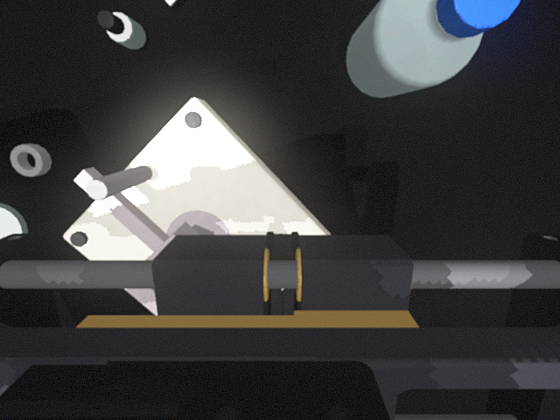

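Run:
```python
from h import *
c=shot('scene');o,M,f=pose();p=o['position']
for n,P in [('tcp',p),('tcp+70up',p+[0,0,.07]),('knobtop',[.579,-.211,.088]),('knobfoot',[.579,-.211,.04])]:
    print(n,(proj(c,P)-[70,200])*3)
im=c['img'][150:330,60:240,::-1];cv2.imwrite('pics/s10c.png',cv2.resize(im,None,fx=3.3,fy=3.3,interpolation=cv2.INTER_CUBIC))
```

```text
tcp [[204.3613 263.7105]]
tcp+70up [[170.3229 168.948 ]]
knobtop [[164.1351 300.8936]]
knobfoot [[185.7905 354.6552]]
```

View pics/s10c.png

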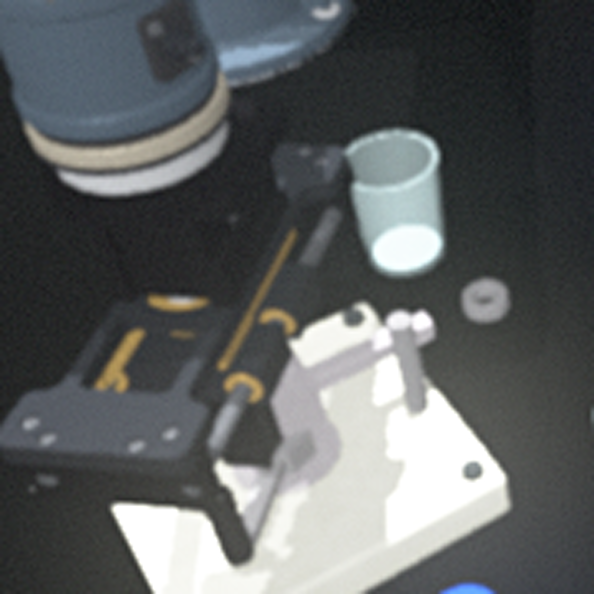

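The fingers are shut on the anticlockwise side of the knob, at crop (235,440) with the knob at (240,530). I descend beside it.

```bash
python3 -m inch '[{"ax":0,"ay":0,"az":0,"dx":0,"dy":0,"dz":20,"gripper":0},{"ax":0,"ay":0,"az":0,"dx":0,"dy":0,"dz":20,"gripper":0},{"ax":0,"ay":0,"az":0,"dx":0,"dy":0,"dz":15,"gripper":0},{"ax":0,"ay":0,"az":0,"dx":0,"dy":0,"dz":0,"gripper":0},{"ax":0,"ay":0,"az":0,"dx":0,"dy":0,"dz":0,"gripper":0},{"ax":0,"ay":0,"az":0,"dx":0,"dy":0,"dz":0,"gripper":0}]'
cat > pu.py <<'E'
from h import *
A=np.array([.5240,-.1596])
o,M,f=pose();p=o['position'];v=p[:2]-A;t=M[:2,0]
print('t %.2f p %s phi %.2f  push F %.1f (other %.1f z %.1f) Mz %.2f radial(y) %.1f tang(x) %.1f'%(o['time'],p,f,o['ft_force'][:2]@t,o['ft_force'][:2]@M[:2,1],o['ft_force'][2],o['moment'][2],v@M[:2,1]*1000,v@t*1000))
E
python3 pu.py
```

```text
time: 17.7
position: [0.603, -0.1889, 0.0702]
tool_rot: [0.917, 0.398, 0.001, 0.001]
ft_force: [-0.2, -0.6, -0.2]
grip_width: 0.0005
t 17.70 p [ 0.603  -0.1889  0.0702] phi 46.92  push F -0.6 (other 0.2 z -0.2) Mz 0.01 radial(y) 77.7 tang(x) 32.6
```

```bash
python3 -m inch '[{"ax":0,"ay":0,"az":0,"dx":-4,"dy":-2.5,"dz":1,"gripper":0},{"ax":0,"ay":0,"az":0,"dx":-4,"dy":0,"dz":0,"gripper":0},{"ax":0,"ay":0,"az":0,"dx":-3,"dy":0,"dz":0,"gripper":0},{"ax":0,"ay":0,"az":0,"dx":0,"dy":0,"dz":0,"gripper":0}]' >/dev/null; python3 pu.py
python3 -m inch '[{"ax":0,"ay":0,"az":0,"dx":-1,"dy":0,"dz":0,"gripper":0},{"ax":0,"ay":0,"az":0,"dx":-1,"dy":0,"dz":0,"gripper":0}]'>/dev/null; python3 pu.py
python3 -m inch '[{"ax":0,"ay":0,"az":0,"dx":-1,"dy":0,"dz":0,"gripper":0},{"ax":0,"ay":0,"az":0,"dx":-1,"dy":0,"dz":0,"gripper":0}]'>/dev/null; python3 pu.py
```

```text
t 18.10 p [ 0.5925 -0.1954  0.0683] phi 46.87  push F -0.9 (other -0.1 z -0.5) Mz -0.01 radial(y) 74.5 tang(x) 20.8
t 18.30 p [ 0.5917 -0.1963  0.0682] phi 46.90  push F -0.6 (other 0.5 z 0.0) Mz 0.03 radial(y) 74.5 tang(x) 19.5
t 18.50 p [ 0.5905 -0.1979  0.0682] phi 46.92  push F -0.0 (other -0.0 z 0.9) Mz -0.02 radial(y) 74.7 tang(x) 17.4
```

```bash
python3 -m inch '[{"ax":0,"ay":0,"az":0.03,"dx":-2.3,"dy":0.5,"dz":0,"gripper":0},{"ax":0,"ay":0,"az":0.03,"dx":-2.3,"dy":0.5,"dz":0,"gripper":0},{"ax":0,"ay":0,"az":0.03,"dx":-2.3,"dy":0.5,"dz":0,"gripper":0},{"ax":0,"ay":0,"az":0,"dx":0,"dy":0,"dz":0,"gripper":0}]' >/dev/null; python3 pu.py
python3 -m inch '[{"ax":0,"ay":0,"az":0.03,"dx":-2.3,"dy":0.5,"dz":0,"gripper":0},{"ax":0,"ay":0,"az":0.03,"dx":-2.3,"dy":0.5,"dz":0,"gripper":0},{"ax":0,"ay":0,"az":0.03,"dx":-2.3,"dy":0.5,"dz":0,"gripper":0},{"ax":0,"ay":0,"az":0,"dx":0,"dy":0,"dz":0,"gripper":0}]' >/dev/null; python3 pu.py
```

```text
t 18.90 p [ 0.5861 -0.2042  0.0681] phi 41.68  push F 0.4 (other 0.7 z -0.3) Mz -0.01 radial(y) 74.6 tang(x) 16.7
t 19.30 p [ 0.5819 -0.2096  0.0681] phi 36.53  push F 1.6 (other 1.1 z -0.6) Mz 0.03 radial(y) 74.6 tang(x) 16.8
```

```bash
python3 -m inch '[{"ax":0,"ay":0,"az":0.03,"dx":-2.3,"dy":0.5,"dz":0,"gripper":0},{"ax":0,"ay":0,"az":0.03,"dx":-2.3,"dy":0.5,"dz":0,"gripper":0},{"ax":0,"ay":0,"az":0.03,"dx":-2.3,"dy":0.5,"dz":0,"gripper":0},{"ax":0,"ay":0,"az":0.03,"dx":-2.3,"dy":0.5,"dz":0,"gripper":0},{"ax":0,"ay":0,"az":0.03,"dx":-2.3,"dy":0.5,"dz":0,"gripper":0}]' >/dev/null; python3 pu.py
python3 - <<'E'
from h import *
c=shot('scene');im=c['img'][190:350,60:240,::-1];cv2.imwrite('pics/s11.png',cv2.resize(im,None,fx=3.3,fy=3.3,interpolation=cv2.INTER_CUBIC))
c=shot('top');im=c['img'][170:290,340:460,::-1];cv2.imwrite('pics/t11.png',cv2.resize(im,None,fx=4,fy=4,interpolation=cv2.INTER_CUBIC))
E
python3 pu.py
```

```text
t 19.80 p [ 0.5737 -0.2179  0.0681] phi 27.86  push F 3.0 (other 1.1 z 0.5) Mz 0.06 radial(y) 74.8 tang(x) 16.7
t 19.90 p [ 0.5734 -0.2181  0.0681] phi 27.94  push F 0.7 (other 1.3 z -0.2) Mz 0.07 radial(y) 74.8 tang(x) 16.2
```

View pics/s11.png

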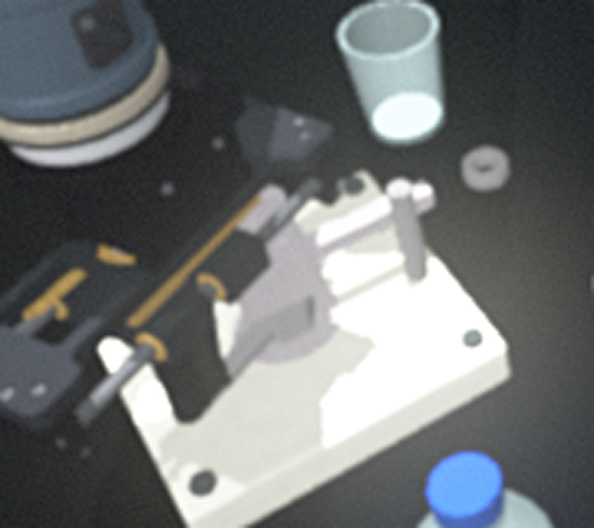

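The key's arm is still at the post (crop 400,200) and the lever follows the fingers. The drag is small.

```bash
python3 -m inch '[{"ax":0,"ay":0,"az":0.03,"dx":-2.3,"dy":0.5,"dz":0,"gripper":0},{"ax":0,"ay":0,"az":0.03,"dx":-2.3,"dy":0.5,"dz":0,"gripper":0},{"ax":0,"ay":0,"az":0.03,"dx":-2.3,"dy":0.5,"dz":0,"gripper":0},{"ax":0,"ay":0,"az":0.03,"dx":-2.3,"dy":0.5,"dz":0,"gripper":0}]' >/dev/null; python3 pu.py;
python3 -m inch '[{"ax":0,"ay":0,"az":0.02,"dx":-1.5,"dy":0.3,"dz":0,"gripper":0},{"ax":0,"ay":0,"az":0.02,"dx":-1.5,"dy":0.3,"dz":0,"gripper":0},{"ax":0,"ay":0,"az":0.02,"dx":-1.5,"dy":0.3,"dz":0,"gripper":0}]' >/dev/null; python3 pu.py
```

```text
t 20.30 p [ 0.5662 -0.2237  0.0681] phi 20.99  push F 2.0 (other 1.7 z 0.9) Mz 0.04 radial(y) 74.9 tang(x) 16.4
t 20.60 p [ 0.5624 -0.226   0.0681] phi 17.60  push F 1.6 (other 0.9 z -0.2) Mz 0.10 radial(y) 74.9 tang(x) 16.5
```

```bash
cat > ck.py <<'E'
import sys
exec(open('pu.py').read())
sys.exit(1 if o['ft_force'][:2]@t>4.5 else 0)
E
python3 -m inch '[{"ax":0,"ay":0,"az":0.012,"dx":-0.9,"dy":0.2,"dz":0,"gripper":0},{"ax":0,"ay":0,"az":0.012,"dx":-0.9,"dy":0.2,"dz":0,"gripper":0}]' >/dev/null; python3 ck.py &&
python3 -m inch '[{"ax":0,"ay":0,"az":0.012,"dx":-0.9,"dy":0.2,"dz":0,"gripper":0},{"ax":0,"ay":0,"az":0.012,"dx":-0.9,"dy":0.2,"dz":0,"gripper":0}]' >/dev/null; python3 ck.py &&
python3 -m inch '[{"ax":0,"ay":0,"az":0.012,"dx":-0.9,"dy":0.2,"dz":0,"gripper":0},{"ax":0,"ay":0,"az":0.012,"dx":-0.9,"dy":0.2,"dz":0,"gripper":0}]' >/dev/null; python3 ck.py && 
python3 -m inch '[{"ax":0,"ay":0,"az":0.012,"dx":-0.9,"dy":0.2,"dz":0,"gripper":0}]' >/dev/null; python3 ck.py && 
python3 -m inch '[{"ax":0,"ay":0,"az":0.012,"dx":-0.9,"dy":0.2,"dz":0,"gripper":0}]' >/dev/null; python3 ck.py
```

```text
t 20.80 p [ 0.5608 -0.2269  0.0681] phi 16.26  push F 1.7 (other 2.5 z -0.3) Mz 0.01 radial(y) 75.0 tang(x) 16.5
t 21.00 p [ 0.5592 -0.2278  0.0681] phi 14.89  push F 1.9 (other 2.8 z 0.9) Mz -0.01 radial(y) 75.0 tang(x) 16.5
t 21.20 p [ 0.5576 -0.2286  0.0681] phi 13.52  push F 2.1 (other 2.4 z -0.0) Mz 0.01 radial(y) 75.0 tang(x) 16.5
t 21.30 p [ 0.5567 -0.229   0.0681] phi 12.83  push F 2.0 (other 2.5 z 0.4) Mz 0.11 radial(y) 75.0 tang(x) 16.5
t 21.40 p [ 0.5559 -0.2294  0.0681] phi 12.14  push F 3.0 (other 3.1 z 0.3) Mz -0.01 radial(y) 75.0 tang(x) 16.5
```

```bash
python3 -m inch '[{"ax":0,"ay":0,"az":0,"dx":0,"dy":0.3,"dz":0,"gripper":0},{"ax":0,"ay":0,"az":0,"dx":0,"dy":0,"dz":0,"gripper":0}]' >/dev/null; python3 pu.py
python3 - <<'E'
from h import *
c=shot('scene');im=c['img'][190:350,60:240,::-1];cv2.imwrite('pics/s12.png',cv2.resize(im,None,fx=3.3,fy=3.3,interpolation=cv2.INTER_CUBIC))
E
python3 pu.py
```

```text
t 21.60 p [ 0.5557 -0.2295  0.0681] phi 12.19  push F 1.8 (other 2.3 z -0.0) Mz 0.01 radial(y) 75.1 tang(x) 16.2
t 21.65 p [ 0.5557 -0.2295  0.0681] phi 12.19  push F 1.6 (other 2.6 z 0.7) Mz 0.05 radial(y) 75.0 tang(x) 16.2
```

View pics/s12.png

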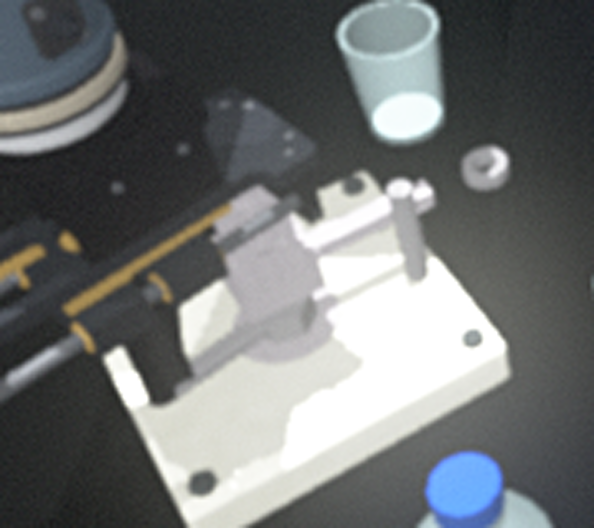

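Run:
```python
from h import *
c=shot('scene');P=cloud(c)
for u,v in [(139,258),(135,261),(145,254),(130,262),(136,250),(128,253),(124,268),(145,270),(118,285),(107,278),(136,240)]:
    print(u,v,P[v,u],c['img'][v,u])
o,M,f=pose();A=np.array([.524,-.1596])
m=(P[...,2]>.122)&(P[...,2]<.133)&(np.hypot(P[...,0]-A[0],P[...,1]-A[1])<.03);q=P[m];print('fin top',q.mean(0),q.min(0),q.max(0))
T=(P-o['position'])@M
m=(T[...,2]<-.03)&(abs(T[...,0])<.06)&(abs(T[...,1])<.13);
q=T[m];h=np.histogram(q[:,2],np.arange(-.14,-.02,.01));print(h)
```

```text
139 258 [ 0.5734 -0.1682  0.1546] [127 128 132]
135 261 [ 0.5763 -0.1758  0.1551] [118 119 122]
145 254 [ 0.5709 -0.1572  0.1547] [108 109 111]
130 262 [ 0.5763 -0.1833  0.1576] [106 108 111]
136 250 [ 0.5262 -0.1602  0.1305] [185 181 186]
128 253 [ 0.567  -0.1802  0.168 ] [165 141  95]
124 268 [ 0.585  -0.1956  0.1596] [72 74 73]
145 270 [ 0.5418 -0.1593  0.0936] [184 183 185]
118 285 [ 0.4846 -0.2026  0.0323] [246 247 242]
107 278 [ 0.5859 -0.2228  0.1565] [101 104 108]
136 240 [ 0.5628 -0.1621  0.1822] [85 89 94]
fin top [ 0.5258 -0.1643  0.1271] [ 0.5167 -0.181   0.122 ] [ 0.5306 -0.1499  0.1313]
(array([ 337,  314, 2346,  741,  737,  757,  155,   59,  101,   88,  151]), array([-0.14, -0.13, -0.12, -0.11, -0.1 , -0.09, -0.08, -0.07, -0.06,
       -0.05, -0.04, -0.03]))
```

The gripper rod is at z=0.155, well clear of the fin top at 0.128, so the small sideways force is friction at the knob. I continue in small steps.

```bash
python3 -m inch '[{"ax":0,"ay":0,"az":0.01,"dx":-0.8,"dy":0.3,"dz":0,"gripper":0},{"ax":0,"ay":0,"az":0.01,"dx":-0.8,"dy":0.3,"dz":0,"gripper":0}]' >/dev/null; python3 ck.py &&
python3 -m inch '[{"ax":0,"ay":0,"az":0.01,"dx":-0.8,"dy":0.3,"dz":0,"gripper":0}]' >/dev/null; python3 ck.py &&
python3 -m inch '[{"ax":0,"ay":0,"az":0.01,"dx":-0.8,"dy":0.2,"dz":0,"gripper":0}]' >/dev/null; python3 ck.py &&
python3 -m inch '[{"ax":0,"ay":0,"az":0.01,"dx":-0.8,"dy":0.2,"dz":0,"gripper":0}]' >/dev/null; python3 ck.py &&
python3 -m inch '[{"ax":0,"ay":0,"az":0.01,"dx":-0.8,"dy":0.2,"dz":0,"gripper":0}]' >/dev/null; python3 ck.py &&
python3 -m inch '[{"ax":0,"ay":0,"az":0.01,"dx":-0.8,"dy":0.2,"dz":0,"gripper":0}]' >/dev/null; python3 ck.py &&
python3 -m inch '[{"ax":0,"ay":0,"az":0.01,"dx":-0.8,"dy":0.2,"dz":0,"gripper":0}]' >/dev/null; python3 ck.py &&
python3 -m inch '[{"ax":0,"ay":0,"az":0.01,"dx":-0.8,"dy":0.2,"dz":0,"gripper":0}]' >/dev/null; python3 ck.py
```

```text
t 21.90 p [ 0.5543 -0.2302  0.068 ] phi 11.00  push F 2.5 (other 2.4 z 0.9) Mz 0.06 radial(y) 75.0 tang(x) 16.3
t 22.00 p [ 0.5534 -0.2306  0.068 ] phi 10.42  push F 2.4 (other 1.4 z 0.8) Mz 0.07 radial(y) 75.2 tang(x) 16.1
t 22.10 p [ 0.5527 -0.2309  0.068 ] phi 9.84  push F 1.3 (other 1.0 z 0.6) Mz 0.04 radial(y) 75.2 tang(x) 16.0
t 22.20 p [ 0.5519 -0.2312  0.068 ] phi 9.27  push F 1.7 (other 0.2 z 0.4) Mz 0.01 radial(y) 75.2 tang(x) 16.0
t 22.30 p [ 0.5511 -0.2316  0.068 ] phi 8.70  push F 1.2 (other 0.5 z 1.4) Mz 0.00 radial(y) 75.3 tang(x) 15.9
t 22.40 p [ 0.5503 -0.2319  0.068 ] phi 8.13  push F 3.0 (other 0.1 z 1.2) Mz -0.01 radial(y) 75.3 tang(x) 15.9
t 22.50 p [ 0.5496 -0.2322  0.068 ] phi 7.55  push F 1.6 (other -0.5 z 1.7) Mz -0.04 radial(y) 75.3 tang(x) 15.8
t 22.60 p [ 0.5488 -0.2325  0.0679] phi 6.98  push F 2.1 (other 0.2 z 0.5) Mz 0.01 radial(y) 75.4 tang(x) 15.8
```

```bash
python3 -m inch '[{"ax":0,"ay":0,"az":0.01,"dx":-0.75,"dy":0.15,"dz":0,"gripper":0}]' >/dev/null && python3 ck.py &&
python3 -m inch '[{"ax":0,"ay":0,"az":0.01,"dx":-0.75,"dy":0.15,"dz":0,"gripper":0}]' >/dev/null && python3 ck.py &&
python3 -m inch '[{"ax":0,"ay":0,"az":0.01,"dx":-0.75,"dy":0.15,"dz":0,"gripper":0}]' >/dev/null && python3 ck.py &&
python3 -m inch '[{"ax":0,"ay":0,"az":0.01,"dx":-0.75,"dy":0.15,"dz":0,"gripper":0}]' >/dev/null && python3 ck.py &&
python3 -m inch '[{"ax":0,"ay":0,"az":0.01,"dx":-0.75,"dy":0.15,"dz":0,"gripper":0}]' >/dev/null && python3 ck.py &&
python3 -m inch '[{"ax":0,"ay":0,"az":0.01,"dx":-0.75,"dy":0.15,"dz":0,"gripper":0}]' >/dev/null && python3 ck.py &&
python3 -m inch '[{"ax":0,"ay":0,"az":0.01,"dx":-0.75,"dy":0.15,"dz":0,"gripper":0}]' >/dev/null && python3 ck.py &&
python3 -m inch '[{"ax":0,"ay":0,"az":0.01,"dx":-0.75,"dy":0.15,"dz":0,"gripper":0}]' >/dev/null && python3 ck.py &&
python3 -m inch '[{"ax":0,"ay":0,"az":0.01,"dx":-0.75,"dy":0.15,"dz":0,"gripper":0}]' >/dev/null && python3 ck.py &&
python3 -m inch '[{"ax":0,"ay":0,"az":0.01,"dx":-0.75,"dy":0.15,"dz":0,"gripper":0}]' >/dev/null && python3 ck.py &&
python3 -m inch '[{"ax":0,"ay":0,"az":0.01,"dx":-0.75,"dy":0.15,"dz":0,"gripper":0}]' >/dev/null && python3 ck.py &&
python3 -m inch '[{"ax":0,"ay":0,"az":0.01,"dx":-0.75,"dy":0.15,"dz":0,"gripper":0}]' >/dev/null && python3 ck.py &&
python3 -m inch '[{"ax":0,"ay":0,"az":0.01,"dx":-0.75,"dy":0.15,"dz":0,"gripper":0}]' >/dev/null && python3 ck.py
```

```text
t 22.70 p [ 0.5481 -0.2328  0.0679] phi 6.41  push F 3.0 (other -0.5 z 0.6) Mz 0.03 radial(y) 75.4 tang(x) 15.8
t 22.80 p [ 0.5474 -0.233   0.0679] phi 5.84  push F 2.3 (other 0.1 z 0.2) Mz -0.01 radial(y) 75.4 tang(x) 15.8
t 22.90 p [ 0.5467 -0.2333  0.0679] phi 5.27  push F 1.8 (other -1.8 z 1.7) Mz 0.03 radial(y) 75.5 tang(x) 15.9
t 23.00 p [ 0.546  -0.2335  0.0679] phi 4.69  push F 1.0 (other -1.3 z 0.6) Mz 0.03 radial(y) 75.5 tang(x) 15.9
t 23.10 p [ 0.5453 -0.2338  0.0679] phi 4.12  push F 1.6 (other -1.2 z 0.6) Mz 0.04 radial(y) 75.5 tang(x) 15.9
t 23.20 p [ 0.5446 -0.234   0.0679] phi 3.55  push F 1.5 (other -1.0 z 0.2) Mz -0.02 radial(y) 75.6 tang(x) 15.9
t 23.30 p [ 0.5439 -0.2342  0.068 ] phi 2.98  push F 2.4 (other -0.9 z 0.2) Mz -0.04 radial(y) 75.6 tang(x) 16.0
t 23.40 p [ 0.5431 -0.2345  0.068 ] phi 2.40  push F 2.8 (other -0.9 z -0.2) Mz -0.02 radial(y) 75.6 tang(x) 16.0
t 23.50 p [ 0.5424 -0.2347  0.068 ] phi 1.83  push F 1.9 (other -0.4 z -1.2) Mz -0.05 radial(y) 75.6 tang(x) 16.0
t 23.60 p [ 0.5417 -0.2349  0.068 ] phi 1.26  push F 2.4 (other -0.4 z -0.6) Mz 0.02 radial(y) 75.6 tang(x) 16.0
t 23.70 p [ 0.5409 -0.2351  0.068 ] phi 0.69  push F 1.8 (other -1.3 z -1.2) Mz 0.01 radial(y) 75.7 tang(x) 16.0
t 23.80 p [ 0.5402 -0.2352  0.068 ] phi 0.12  push F 1.6 (other -0.7 z -0.9) Mz -0.03 radial(y) 75.7 tang(x) 16.1
t 23.90 p [ 0.5395 -0.2354  0.068 ] phi -0.46  push F 1.5 (other -1.4 z -0.1) Mz 0.03 radial(y) 75.7 tang(x) 16.1
```

```bash
python3 -m inch '[{"ax":0,"ay":0,"az":0.01,"dx":-0.75,"dy":0.1,"dz":0,"gripper":0}]' >/dev/null && python3 ck.py &&
python3 -m inch '[{"ax":0,"ay":0,"az":0.01,"dx":-0.75,"dy":0.1,"dz":0,"gripper":0}]' >/dev/null && python3 ck.py &&
python3 -m inch '[{"ax":0,"ay":0,"az":0.01,"dx":-0.75,"dy":0.1,"dz":0,"gripper":0}]' >/dev/null && python3 ck.py &&
python3 -m inch '[{"ax":0,"ay":0,"az":0.01,"dx":-0.75,"dy":0.1,"dz":0,"gripper":0}]' >/dev/null && python3 ck.py &&
python3 -m inch '[{"ax":0,"ay":0,"az":0.01,"dx":-0.75,"dy":0.1,"dz":0,"gripper":0}]' >/dev/null && python3 ck.py &&
python3 -m inch '[{"ax":0,"ay":0,"az":0.01,"dx":-0.75,"dy":0.1,"dz":0,"gripper":0}]' >/dev/null && python3 ck.py &&
python3 -m inch '[{"ax":0,"ay":0,"az":0.01,"dx":-0.75,"dy":0.15,"dz":0,"gripper":0}]' >/dev/null && python3 ck.py &&
python3 -m inch '[{"ax":0,"ay":0,"az":0.01,"dx":-0.75,"dy":0.15,"dz":0,"gripper":0}]' >/dev/null && python3 ck.py &&
python3 -m inch '[{"ax":0,"ay":0,"az":0.01,"dx":-0.75,"dy":0.15,"dz":0,"gripper":0}]' >/dev/null && python3 ck.py &&
python3 -m inch '[{"ax":0,"ay":0,"az":0.01,"dx":-0.75,"dy":0.15,"dz":0,"gripper":0}]' >/dev/null && python3 ck.py &&
python3 -m inch '[{"ax":0,"ay":0,"az":0.01,"dx":-0.75,"dy":0.15,"dz":0,"gripper":0}]' >/dev/null && python3 ck.py &&
python3 -m inch '[{"ax":0,"ay":0,"az":0.01,"dx":-0.75,"dy":0.15,"dz":0,"gripper":0}]' >/dev/null && python3 ck.py &&
python3 -m inch '[{"ax":0,"ay":0,"az":0.01,"dx":-0.75,"dy":0.15,"dz":0,"gripper":0}]' >/dev/null && python3 ck.py
```

```text
t 24.00 p [ 0.5387 -0.2355  0.068 ] phi -1.04  push F 2.3 (other -0.7 z -0.3) Mz -0.02 radial(y) 75.7 tang(x) 16.1
t 24.10 p [ 0.538  -0.2357  0.0681] phi -1.60  push F 2.7 (other 0.1 z -1.2) Mz -0.02 radial(y) 75.7 tang(x) 16.1
t 24.20 p [ 0.5373 -0.2358  0.068 ] phi -2.18  push F 1.6 (other 0.2 z -0.4) Mz -0.03 radial(y) 75.7 tang(x) 16.2
t 24.30 p [ 0.5366 -0.2359  0.0681] phi -2.75  push F 1.5 (other -1.2 z -1.1) Mz 0.04 radial(y) 75.6 tang(x) 16.2
t 24.40 p [ 0.5358 -0.236   0.0681] phi -3.32  push F 0.9 (other -0.0 z -1.3) Mz 0.04 radial(y) 75.6 tang(x) 16.2
t 24.50 p [ 0.5351 -0.2361  0.0681] phi -3.89  push F 0.7 (other 1.4 z -0.9) Mz 0.02 radial(y) 75.6 tang(x) 16.3
t 24.60 p [ 0.5343 -0.2362  0.0681] phi -4.47  push F 1.9 (other -0.1 z -0.3) Mz 0.05 radial(y) 75.6 tang(x) 16.3
t 24.70 p [ 0.5336 -0.2363  0.0681] phi -5.04  push F 2.0 (other 1.0 z -1.0) Mz 0.02 radial(y) 75.6 tang(x) 16.3
t 24.80 p [ 0.5328 -0.2364  0.0681] phi -5.61  push F 1.8 (other 0.2 z -0.5) Mz -0.02 radial(y) 75.6 tang(x) 16.3
t 24.90 p [ 0.5321 -0.2365  0.0681] phi -6.18  push F 3.0 (other 1.0 z -0.9) Mz -0.01 radial(y) 75.6 tang(x) 16.3
t 25.00 p [ 0.5313 -0.2366  0.0681] phi -6.76  push F 2.6 (other 1.7 z -1.5) Mz 0.04 radial(y) 75.6 tang(x) 16.3
t 25.10 p [ 0.5305 -0.2366  0.0681] phi -7.33  push F 1.9 (other 1.3 z -0.8) Mz 0.02 radial(y) 75.6 tang(x) 16.3
t 25.20 p [ 0.5298 -0.2366  0.0681] phi -7.90  push F 2.2 (other 1.8 z -0.9) Mz 0.00 radial(y) 75.5 tang(x) 16.3
```

```bash
python3 -m inch '[{"ax":0,"ay":0,"az":0.01,"dx":-0.75,"dy":0.2,"dz":0,"gripper":0}]' >/dev/null && python3 ck.py &&
python3 -m inch '[{"ax":0,"ay":0,"az":0.01,"dx":-0.75,"dy":0.2,"dz":0,"gripper":0}]' >/dev/null && python3 ck.py &&
python3 -m inch '[{"ax":0,"ay":0,"az":0.01,"dx":-0.75,"dy":0.2,"dz":0,"gripper":0}]' >/dev/null && python3 ck.py &&
python3 -m inch '[{"ax":0,"ay":0,"az":0.01,"dx":-0.75,"dy":0.2,"dz":0,"gripper":0}]' >/dev/null && python3 ck.py &&
python3 -m inch '[{"ax":0,"ay":0,"az":0.01,"dx":-0.75,"dy":0.2,"dz":0,"gripper":0}]' >/dev/null && python3 ck.py &&
python3 -m inch '[{"ax":0,"ay":0,"az":0.01,"dx":-0.75,"dy":0.2,"dz":0,"gripper":0}]' >/dev/null && python3 ck.py &&
python3 -m inch '[{"ax":0,"ay":0,"az":0.01,"dx":-0.75,"dy":0.2,"dz":0,"gripper":0}]' >/dev/null && python3 ck.py &&
python3 -m inch '[{"ax":0,"ay":0,"az":0.01,"dx":-0.75,"dy":0.15,"dz":0,"gripper":0}]' >/dev/null && python3 ck.py &&
python3 -m inch '[{"ax":0,"ay":0,"az":0.01,"dx":-0.75,"dy":0.15,"dz":0,"gripper":0}]' >/dev/null && python3 ck.py &&
python3 -m inch '[{"ax":0,"ay":0,"az":0.01,"dx":-0.75,"dy":0.15,"dz":0,"gripper":0}]' >/dev/null && python3 ck.py &&
python3 -m inch '[{"ax":0,"ay":0,"az":0.01,"dx":-0.75,"dy":0.15,"dz":0,"gripper":0}]' >/dev/null && python3 ck.py &&
python3 -m inch '[{"ax":0,"ay":0,"az":0.01,"dx":-0.75,"dy":0.15,"dz":0,"gripper":0}]' >/dev/null && python3 ck.py &&
python3 -m inch '[{"ax":0,"ay":0,"az":0.01,"dx":-0.75,"dy":0.15,"dz":0,"gripper":0}]' >/dev/null && python3 ck.py
```

```text
t 25.30 p [ 0.529  -0.2367  0.0681] phi -8.48  push F 1.4 (other 2.0 z -1.3) Mz -0.01 radial(y) 75.5 tang(x) 16.3
t 25.40 p [ 0.5282 -0.2367  0.0681] phi -9.05  push F 2.2 (other 1.1 z -1.9) Mz 0.04 radial(y) 75.5 tang(x) 16.3
t 25.50 p [ 0.5274 -0.2368  0.0681] phi -9.63  push F 1.1 (other 0.4 z -0.8) Mz 0.06 radial(y) 75.6 tang(x) 16.3
t 25.60 p [ 0.5266 -0.2368  0.0681] phi -10.20  push F 2.1 (other 1.7 z -0.8) Mz 0.06 radial(y) 75.6 tang(x) 16.3
t 25.70 p [ 0.5258 -0.2369  0.0681] phi -10.77  push F 1.8 (other 1.1 z -0.5) Mz 0.05 radial(y) 75.6 tang(x) 16.2
t 25.80 p [ 0.525  -0.2369  0.0681] phi -11.34  push F 2.5 (other 2.1 z -0.5) Mz 0.01 radial(y) 75.6 tang(x) 16.2
t 25.90 p [ 0.5242 -0.2369  0.0681] phi -11.92  push F 2.5 (other 1.3 z -0.5) Mz 0.03 radial(y) 75.6 tang(x) 16.2
t 26.00 p [ 0.5235 -0.2369  0.0681] phi -12.49  push F 2.7 (other 1.6 z 0.0) Mz 0.02 radial(y) 75.6 tang(x) 16.2
t 26.10 p [ 0.5227 -0.2369  0.0681] phi -13.06  push F 2.3 (other 1.7 z -0.1) Mz 0.02 radial(y) 75.6 tang(x) 16.2
t 26.20 p [ 0.5219 -0.2369  0.0681] phi -13.64  push F 0.9 (other 1.4 z 0.4) Mz -0.00 radial(y) 75.6 tang(x) 16.2
t 26.30 p [ 0.5212 -0.2369  0.0681] phi -14.21  push F 2.0 (other 2.2 z 1.0) Mz 0.02 radial(y) 75.6 tang(x) 16.2
t 26.40 p [ 0.5204 -0.2368  0.0681] phi -14.78  push F 1.6 (other 1.5 z 0.0) Mz -0.02 radial(y) 75.6 tang(x) 16.3
t 26.50 p [ 0.5197 -0.2368  0.0681] phi -15.36  push F 1.5 (other 2.3 z -0.4) Mz 0.02 radial(y) 75.6 tang(x) 16.3
```

```bash
python3 -m inch '[{"ax":0,"ay":0,"az":0.01,"dx":-0.75,"dy":0.15,"dz":0,"gripper":0}]' >/dev/null && python3 ck.py &&
python3 -m inch '[{"ax":0,"ay":0,"az":0.01,"dx":-0.75,"dy":0.15,"dz":0,"gripper":0}]' >/dev/null && python3 ck.py &&
python3 -m inch '[{"ax":0,"ay":0,"az":0.01,"dx":-0.75,"dy":0.2,"dz":0,"gripper":0}]' >/dev/null && python3 ck.py &&
python3 -m inch '[{"ax":0,"ay":0,"az":0.01,"dx":-0.75,"dy":0.2,"dz":0,"gripper":0}]' >/dev/null && python3 ck.py &&
python3 -m inch '[{"ax":0,"ay":0,"az":0.01,"dx":-0.75,"dy":0.2,"dz":0,"gripper":0}]' >/dev/null && python3 ck.py &&
python3 -m inch '[{"ax":0,"ay":0,"az":0.01,"dx":-0.75,"dy":0.2,"dz":0,"gripper":0}]' >/dev/null && python3 ck.py &&
python3 -m inch '[{"ax":0,"ay":0,"az":0.01,"dx":-0.75,"dy":0.2,"dz":0,"gripper":0}]' >/dev/null && python3 ck.py &&
python3 -m inch '[{"ax":0,"ay":0,"az":0.01,"dx":-0.75,"dy":0.15,"dz":0,"gripper":0}]' >/dev/null && python3 ck.py &&
python3 -m inch '[{"ax":0,"ay":0,"az":0.01,"dx":-0.75,"dy":0.15,"dz":0,"gripper":0}]' >/dev/null && python3 ck.py
python3 - <<'E'
from h import *
c=shot('scene');im=c['img'][190:350,60:240,::-1];cv2.imwrite('pics/s13.png',cv2.resize(im,None,fx=3.3,fy=3.3,interpolation=cv2.INTER_CUBIC))
E
```

```text
t 26.60 p [ 0.5189 -0.2367  0.0681] phi -15.93  push F 2.5 (other 2.3 z -0.7) Mz 0.04 radial(y) 75.6 tang(x) 16.2
t 26.70 p [ 0.5182 -0.2367  0.0681] phi -16.50  push F 2.2 (other 2.4 z 0.1) Mz -0.04 radial(y) 75.6 tang(x) 16.3
t 26.80 p [ 0.5174 -0.2367  0.0681] phi -17.08  push F 1.7 (other 2.6 z 0.6) Mz 0.01 radial(y) 75.6 tang(x) 16.3
t 26.90 p [ 0.5165 -0.2366  0.0681] phi -17.65  push F 2.0 (other 1.0 z 0.1) Mz 0.06 radial(y) 75.6 tang(x) 16.2
t 27.00 p [ 0.5158 -0.2365  0.0681] phi -18.22  push F 2.6 (other 2.0 z -0.3) Mz -0.02 radial(y) 75.6 tang(x) 16.2
t 27.10 p [ 0.515  -0.2364  0.0681] phi -18.80  push F 2.5 (other 1.2 z 0.3) Mz 0.04 radial(y) 75.6 tang(x) 16.2
t 27.20 p [ 0.5142 -0.2364  0.0681] phi -19.37  push F 1.7 (other 2.7 z -0.1) Mz 0.01 radial(y) 75.7 tang(x) 16.2
t 27.30 p [ 0.5135 -0.2362  0.068 ] phi -19.94  push F 1.8 (other 2.3 z 0.5) Mz 0.03 radial(y) 75.7 tang(x) 16.2
t 27.40 p [ 0.5127 -0.2362  0.0681] phi -20.52  push F 2.3 (other 1.0 z 0.7) Mz -0.05 radial(y) 75.7 tang(x) 16.2
```

View pics/s13.png

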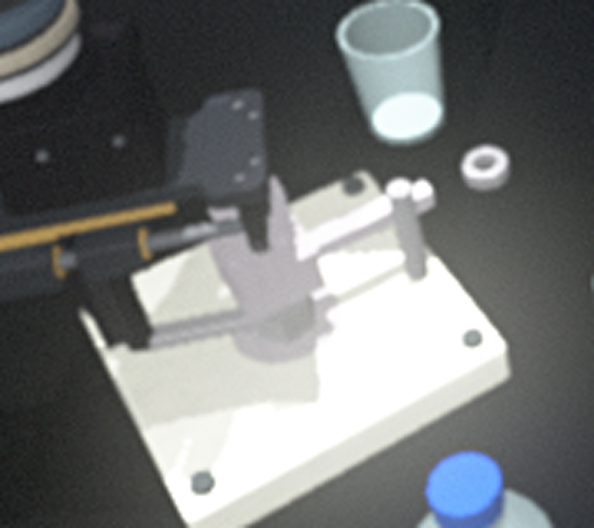

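Run:
```python
from h import *
c=shot('scene');P=cloud(c);o,M,f=pose();T=(P-o['position'])@M
for cu,cv in [(258,245),(258,230),(255,200),(240,190),(280,200),(265,240),(200,230)]:
    u,v=int(60+cu/3.3),int(190+cv/3.3);print((cu,cv),P[v,u],'tool',T[v,u])
A=np.array([.524,-.1596])
m=(P[...,2]>.122)&(P[...,2]<.133)&(np.hypot(P[...,0]-A[0],P[...,1]-A[1])<.03);q=P[m];print('fin top',len(q),q.mean(0),q.min(0),q.max(0))
m=(P[...,2]>.074)&(P[...,2]<.083)&(abs(P[...,0]-A[0])<.02)&(P[...,1]>-.13)&(P[...,1]<-.06);q=P[m];print('arm',len(q),q.mean(0), np.degrees(np.polyfit(q[:,1],q[:,0],1)[0]))
```

```text
(258, 245) [ 0.5736 -0.1726  0.1439] tool [ 0.0349 -0.0809 -0.0759]
(258, 230) [ 0.5758 -0.1706  0.1558] tool [ 0.0363 -0.0836 -0.0878]
(255, 200) [ 0.577  -0.1679  0.175 ] tool [ 0.0364 -0.0864 -0.1069]
(240, 190) [ 0.5742 -0.173   0.1823] tool [ 0.0356 -0.0807 -0.1143]
(280, 200) [ 0.5272 -0.1479  0.1238] tool [-0.0172 -0.0878 -0.0558]
(265, 240) [ 0.5724 -0.1685  0.1449] tool [ 0.0324 -0.0843 -0.0769]
(200, 230) [ 0.5592 -0.1931  0.1565] tool [ 0.0285 -0.0566 -0.0885]
fin top 50 [ 0.5254 -0.162   0.128 ] [ 0.5166 -0.1809  0.1227] [ 0.529  -0.1452  0.1315]
arm 206 [ 0.5259 -0.102   0.0797] 4.452903946891663
```

The gripper body's lowest part here is z≈0.142, clear of the fin at 0.128, and the key's arm is still at the post. I continue.

```bash
python3 -m inch '[{"ax":0,"ay":0,"az":0.01,"dx":-0.75,"dy":0.2,"dz":0,"gripper":0}]' >/dev/null && python3 ck.py &&
python3 -m inch '[{"ax":0,"ay":0,"az":0.01,"dx":-0.75,"dy":0.2,"dz":0,"gripper":0}]' >/dev/null && python3 ck.py &&
python3 -m inch '[{"ax":0,"ay":0,"az":0.01,"dx":-0.75,"dy":0.2,"dz":0,"gripper":0}]' >/dev/null && python3 ck.py &&
python3 -m inch '[{"ax":0,"ay":0,"az":0.01,"dx":-0.75,"dy":0.2,"dz":0,"gripper":0}]' >/dev/null && python3 ck.py &&
python3 -m inch '[{"ax":0,"ay":0,"az":0.01,"dx":-0.75,"dy":0.15,"dz":0,"gripper":0}]' >/dev/null && python3 ck.py &&
python3 -m inch '[{"ax":0,"ay":0,"az":0.01,"dx":-0.75,"dy":0.15,"dz":0,"gripper":0}]' >/dev/null && python3 ck.py &&
python3 -m inch '[{"ax":0,"ay":0,"az":0.01,"dx":-0.75,"dy":0.15,"dz":0,"gripper":0}]' >/dev/null && python3 ck.py &&
python3 -m inch '[{"ax":0,"ay":0,"az":0.01,"dx":-0.75,"dy":0.15,"dz":0,"gripper":0}]' >/dev/null && python3 ck.py &&
python3 -m inch '[{"ax":0,"ay":0,"az":0.01,"dx":-0.75,"dy":0.15,"dz":0,"gripper":0}]' >/dev/null && python3 ck.py &&
python3 -m inch '[{"ax":0,"ay":0,"az":0.01,"dx":-0.75,"dy":0.15,"dz":0,"gripper":0}]' >/dev/null && python3 ck.py
```

```text
t 27.60 p [ 0.512  -0.2361  0.0681] phi -21.07  push F 2.4 (other 1.2 z -0.2) Mz 0.02 radial(y) 75.7 tang(x) 16.3
t 27.70 p [ 0.5112 -0.236   0.068 ] phi -21.67  push F 2.0 (other 1.3 z -0.7) Mz 0.03 radial(y) 75.7 tang(x) 16.3
t 27.80 p [ 0.5104 -0.2358  0.068 ] phi -22.24  push F 2.3 (other 0.5 z 0.2) Mz 0.01 radial(y) 75.7 tang(x) 16.3
t 27.90 p [ 0.5096 -0.2357  0.068 ] phi -22.81  push F 2.1 (other 1.1 z -0.7) Mz 0.01 radial(y) 75.7 tang(x) 16.2
t 28.00 p [ 0.5088 -0.2355  0.068 ] phi -23.39  push F 1.9 (other 0.3 z 0.4) Mz 0.03 radial(y) 75.7 tang(x) 16.2
t 28.10 p [ 0.5081 -0.2354  0.068 ] phi -23.96  push F 1.1 (other 0.2 z -0.8) Mz -0.06 radial(y) 75.8 tang(x) 16.3
t 28.20 p [ 0.5073 -0.2353  0.068 ] phi -24.53  push F 1.8 (other 0.4 z -0.8) Mz 0.03 radial(y) 75.7 tang(x) 16.3
t 28.30 p [ 0.5066 -0.2351  0.068 ] phi -25.10  push F 1.1 (other 0.3 z -0.2) Mz 0.08 radial(y) 75.8 tang(x) 16.3
t 28.40 p [ 0.5059 -0.235   0.068 ] phi -25.67  push F 2.3 (other -0.1 z -0.6) Mz -0.02 radial(y) 75.8 tang(x) 16.3
t 28.50 p [ 0.5051 -0.2348  0.068 ] phi -26.25  push F 1.8 (other -0.2 z 0.1) Mz 0.01 radial(y) 75.8 tang(x) 16.3
```

```bash
python3 -m inch '[{"ax":0,"ay":0,"az":0.01,"dx":-0.75,"dy":0.15,"dz":0,"gripper":0}]' >/dev/null && python3 ck.py &&
python3 -m inch '[{"ax":0,"ay":0,"az":0.01,"dx":-0.75,"dy":0.15,"dz":0,"gripper":0}]' >/dev/null && python3 ck.py &&
python3 -m inch '[{"ax":0,"ay":0,"az":0.01,"dx":-0.75,"dy":0.15,"dz":0,"gripper":0}]' >/dev/null && python3 ck.py &&
python3 -m inch '[{"ax":0,"ay":0,"az":0.01,"dx":-0.75,"dy":0.15,"dz":0,"gripper":0}]' >/dev/null && python3 ck.py &&
python3 -m inch '[{"ax":0,"ay":0,"az":0.01,"dx":-0.75,"dy":0.15,"dz":0,"gripper":0}]' >/dev/null && python3 ck.py &&
python3 -m inch '[{"ax":0,"ay":0,"az":0.01,"dx":-0.75,"dy":0.15,"dz":0,"gripper":0}]' >/dev/null && python3 ck.py &&
python3 -m inch '[{"ax":0,"ay":0,"az":0.01,"dx":-0.75,"dy":0.15,"dz":0,"gripper":0}]' >/dev/null && python3 ck.py &&
python3 -m inch '[{"ax":0,"ay":0,"az":0.01,"dx":-0.75,"dy":0.15,"dz":0,"gripper":0}]' >/dev/null && python3 ck.py
python3 - <<'E'
from h import *
c=shot('scene');im=c['img'][190:350,60:240,::-1];cv2.imwrite('pics/s14.png',cv2.resize(im,None,fx=3.3,fy=3.3,interpolation=cv2.INTER_CUBIC))
E
```

```text
t 28.60 p [ 0.5047 -0.2347  0.0681] phi -26.82  push F 2.3 (other -0.3 z -0.8) Mz -0.02 radial(y) 75.7 tang(x) 16.6
t 28.70 p [ 0.5043 -0.2347  0.0681] phi -27.41  push F 3.8 (other -1.1 z -1.4) Mz -0.00 radial(y) 75.7 tang(x) 17.1
t 28.80 p [ 0.504  -0.2347  0.0682] phi -27.98  push F 4.7 (other -1.1 z -1.8) Mz -0.04 radial(y) 75.7 tang(x) 17.5
```

View pics/s14.png

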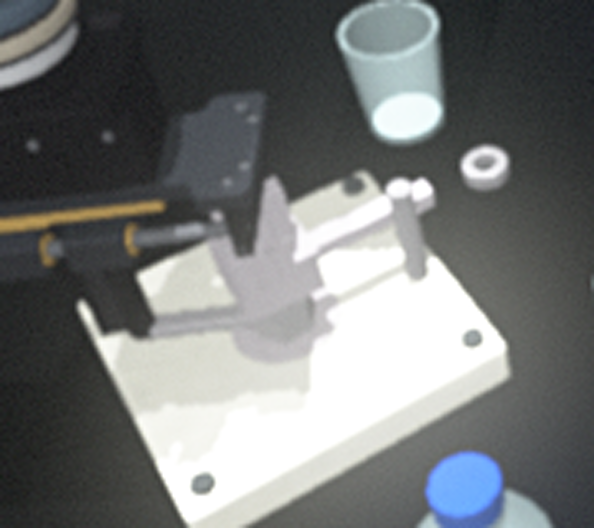

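The force is climbing and the tool lags, so the nut has seated. Key and arm are unchanged in the picture. I push straight now, building up to about 12 N.

```bash
python3 pu.py; python3 -m inch '[{"ax":0,"ay":0,"az":0,"dx":-0.5,"dy":0,"dz":0,"gripper":0},{"ax":0,"ay":0,"az":0,"dx":0,"dy":0,"dz":0,"gripper":0}]' >/dev/null && python3 pu.py 
python3 -m inch '[{"ax":0,"ay":0,"az":0,"dx":-0.5,"dy":0,"dz":0,"gripper":0},{"ax":0,"ay":0,"az":0,"dx":0,"dy":0,"dz":0,"gripper":0}]' >/dev/null && python3 pu.py
```

```text
t 28.85 p [ 0.5039 -0.2346  0.0682] phi -27.99  push F 4.4 (other -1.2 z -2.6) Mz -0.01 radial(y) 75.7 tang(x) 17.5
t 29.05 p [ 0.5037 -0.2345  0.0682] phi -27.94  push F 6.0 (other -0.8 z -2.8) Mz 0.02 radial(y) 75.7 tang(x) 17.2
t 29.25 p [ 0.5036 -0.2345  0.0682] phi -27.94  push F 5.6 (other -1.6 z -3.2) Mz -0.01 radial(y) 75.7 tang(x) 17.0
```

```bash
python3 -m inch '[{"ax":0,"ay":0,"az":0,"dx":-0.8,"dy":0,"dz":0,"gripper":0},{"ax":0,"ay":0,"az":0,"dx":0,"dy":0,"dz":0,"gripper":0}]' >/dev/null && python3 pu.py 
python3 -m inch '[{"ax":0,"ay":0,"az":0,"dx":-0.8,"dy":0,"dz":0,"gripper":0},{"ax":0,"ay":0,"az":0,"dx":0,"dy":0,"dz":0,"gripper":0}]' >/dev/null && python3 pu.py
```

```text
t 29.45 p [ 0.5033 -0.2344  0.0682] phi -27.94  push F 6.6 (other -1.5 z -4.1) Mz 0.00 radial(y) 75.7 tang(x) 16.8
t 29.65 p [ 0.5031 -0.2343  0.0683] phi -27.95  push F 8.3 (other -1.4 z -3.7) Mz -0.02 radial(y) 75.8 tang(x) 16.5
```

```bash
python3 -m inch '[{"ax":0,"ay":0,"az":0,"dx":-0.8,"dy":0,"dz":0,"gripper":0},{"ax":0,"ay":0,"az":0,"dx":0,"dy":0,"dz":0,"gripper":0}]' >/dev/null && python3 pu.py 
python3 -m inch '[{"ax":0,"ay":0,"az":0,"dx":-0.8,"dy":0,"dz":0,"gripper":0},{"ax":0,"ay":0,"az":0,"dx":0,"dy":0,"dz":0,"gripper":0}]' >/dev/null && python3 pu.py
python3 -m inch '[{"ax":0,"ay":0,"az":0,"dx":-0.4,"dy":0,"dz":0,"gripper":0},{"ax":0,"ay":0,"az":0,"dx":0,"dy":0,"dz":0,"gripper":0}]' >/dev/null && python3 pu.py
```

```text
t 29.85 p [ 0.5029 -0.2342  0.0683] phi -27.96  push F 7.8 (other -1.0 z -5.0) Mz 0.01 radial(y) 75.8 tang(x) 16.3
t 30.05 p [ 0.5027 -0.2341  0.0684] phi -27.97  push F 9.1 (other -1.7 z -5.5) Mz 0.02 radial(y) 75.8 tang(x) 16.1
t 30.25 p [ 0.5026 -0.2341  0.0684] phi -27.97  push F 10.3 (other -1.4 z -5.2) Mz 0.05 radial(y) 75.8 tang(x) 16.1
```

```bash
python3 -m inch '[{"ax":0,"ay":0,"az":0,"dx":-0.6,"dy":0,"dz":0,"gripper":0},{"ax":0,"ay":0,"az":0,"dx":0,"dy":0,"dz":0,"gripper":0}]' >/dev/null && python3 pu.py 
python3 -m inch '[{"ax":0,"ay":0,"az":0,"dx":-0.6,"dy":0,"dz":0,"gripper":0},{"ax":0,"ay":0,"az":0,"dx":0,"dy":0,"dz":0,"gripper":0}]' >/dev/null && python3 pu.py
python3 -m inch '[{"ax":0,"ay":0,"az":0,"dx":0,"dy":0,"dz":0,"gripper":0},{"ax":0,"ay":0,"az":0,"dx":0,"dy":0,"dz":0,"gripper":0}]' >/dev/null && python3 pu.py
```

```text
t 30.45 p [ 0.5025 -0.234   0.0684] phi -27.97  push F 9.5 (other -1.5 z -6.7) Mz -0.05 radial(y) 75.8 tang(x) 15.9
t 30.65 p [ 0.5023 -0.2339  0.0684] phi -27.98  push F 10.5 (other -1.8 z -7.5) Mz -0.01 radial(y) 75.8 tang(x) 15.7
t 30.85 p [ 0.5023 -0.2339  0.0684] phi -27.98  push F 11.0 (other -3.0 z -6.3) Mz -0.03 radial(y) 75.8 tang(x) 15.7
```

```bash
python3 -m inch '[{"ax":0,"ay":0,"az":0,"dx":-0.5,"dy":0,"dz":0,"gripper":0},{"ax":0,"ay":0,"az":0,"dx":0,"dy":0,"dz":0,"gripper":0}]' >/dev/null && python3 pu.py 
python3 -m inch '[{"ax":0,"ay":0,"az":0,"dx":-0.4,"dy":0,"dz":0,"gripper":0},{"ax":0,"ay":0,"az":0,"dx":0,"dy":0,"dz":0,"gripper":0}]' >/dev/null && python3 pu.py
python3 -m inch '[{"ax":0,"ay":0,"az":0,"dx":0,"dy":0,"dz":0,"gripper":0},{"ax":0,"ay":0,"az":0,"dx":0,"dy":0,"dz":0,"gripper":0}]' >/dev/null && python3 pu.py
python3 -m inch '[{"ax":0,"ay":0,"az":0,"dx":0,"dy":0,"dz":0,"gripper":0},{"ax":0,"ay":0,"az":0,"dx":0,"dy":0,"dz":0,"gripper":0}]' >/dev/null && python3 pu.py
```

```text
t 31.05 p [ 0.5022 -0.2339  0.0685] phi -27.98  push F 11.7 (other -1.6 z -6.3) Mz 0.02 radial(y) 75.8 tang(x) 15.6
t 31.25 p [ 0.5022 -0.2338  0.0685] phi -27.99  push F 11.8 (other -2.6 z -7.1) Mz -0.01 radial(y) 75.8 tang(x) 15.5
t 31.45 p [ 0.5021 -0.2338  0.0685] phi -27.99  push F 12.0 (other -2.1 z -6.7) Mz -0.03 radial(y) 75.8 tang(x) 15.5
t 31.65 p [ 0.5021 -0.2338  0.0685] phi -27.99  push F 12.0 (other -2.1 z -8.1) Mz -0.02 radial(y) 75.8 tang(x) 15.5
```

12 N held. I add a slight margin, then withdraw the fingers backward (anticlockwise) and up.

```bash
python3 -m inch '[{"ax":0,"ay":0,"az":0,"dx":-0.4,"dy":0,"dz":0,"gripper":0},{"ax":0,"ay":0,"az":0,"dx":0,"dy":0,"dz":0,"gripper":0},{"ax":0,"ay":0,"az":0,"dx":0,"dy":0,"dz":0,"gripper":0},{"ax":0,"ay":0,"az":0,"dx":0,"dy":0,"dz":0,"gripper":0}]' >/dev/null && python3 pu.py 
python3 -m inch '[{"ax":0,"ay":0,"az":0,"dx":2,"dy":0,"dz":0,"gripper":0},{"ax":0,"ay":0,"az":0,"dx":3,"dy":0,"dz":0,"gripper":0},{"ax":0,"ay":0,"az":0,"dx":4,"dy":0,"dz":0,"gripper":0},{"ax":0,"ay":0,"az":0,"dx":5,"dy":3,"dz":0,"gripper":0},{"ax":0,"ay":0,"az":0,"dx":2,"dy":3,"dz":0,"gripper":0}]' >/dev/null && python3 pu.py
python3 -m inch '[{"ax":0,"ay":0,"az":0,"dx":0,"dy":0,"dz":-10,"gripper":0},{"ax":0,"ay":0,"az":0,"dx":0,"dy":0,"dz":-30,"gripper":0},{"ax":0,"ay":0,"az":0,"dx":0,"dy":0,"dz":-40,"gripper":0},{"ax":0,"ay":0,"az":0,"dx":0,"dy":0,"dz":-40,"gripper":0},{"ax":0,"ay":0,"az":0,"dx":0,"dy":30,"dz":-20,"gripper":0},{"ax":0,"ay":0,"az":0,"dx":0,"dy":40,"dz":0,"gripper":0},{"ax":0,"ay":0,"az":0,"dx":0,"dy":40,"dz":0,"gripper":0},{"ax":0,"ay":0,"az":0,"dx":0,"dy":30,"dz":0,"gripper":0}]' >/dev/null && python3 pu.py
```

```text
t 32.05 p [ 0.502  -0.2338  0.0685] phi -27.99  push F 12.1 (other -3.8 z -7.1) Mz 0.00 radial(y) 75.8 tang(x) 15.4
t 32.55 p [ 0.507  -0.2432  0.0677] phi -27.89  push F 0.8 (other 0.4 z -0.8) Mz 0.00 radial(y) 81.8 tang(x) 24.1
t 33.35 p [ 0.4409 -0.3687  0.2091] phi -27.96  push F -0.3 (other 0.1 z -0.6) Mz 0.03 radial(y) 223.7 tang(x) 24.6
```

```bash
python3 -m inch '[{"ax":0,"ay":0,"az":0,"dx":0,"dy":0,"dz":0,"gripper":0},{"ax":0,"ay":0,"az":0,"dx":0,"dy":0,"dz":0,"gripper":0}]' >/dev/null
python3 - <<'E'
from h import *
st();t=shot('top','t15.png');s=shot('scene','s15.png')
a=cv2.resize(t['img'][170:290,340:460,::-1],(400,400),interpolation=cv2.INTER_CUBIC)
b=cv2.resize(s['img'][180:350,60:230,::-1],(400,400),interpolation=cv2.INTER_CUBIC);cv2.imwrite('pics/f15.png',np.hstack([a,b]))
A=np.array([.524,-.1596])
for nmc,c in (('top',t),('scene',s)):
    D=cloud(c);rr=np.hypot(D[...,0]-A[0],D[...,1]-A[1])
    for nm,m in (('hub',(rr<.04)&(abs(D[...,2]-.092)<.004)),('fin',(rr<.04)&(abs(D[...,2]-.128)<.004)),('arm',(rr<.12)&(D[...,1]>-.13)&(D[...,0]<.532)&(abs(D[...,2]-.08)<.004)),('knob',(rr>.055)&(rr<.09)&(D[...,1]<-.19)&(abs(D[...,2]-.088)<.005))):
        q=D[m];print(nmc,nm,len(q),*((q.mean(0),cv2.minAreaRect((q[:,:2]*1000).astype(np.float32))) if len(q)>4 else ()))
E
```

```text
t 33.55 p [ 0.4416 -0.3672  0.2083] phi -28.03 z [-0.0005  0.0014 -1.    ] F [ 0.2701  0.0774 -0.1535] M [0.105  0.0194 0.0867] w 0.0007
top hub 314 [ 0.5233 -0.1588  0.0922] ((523.7102661132812, -159.9156036376953), (43.13633728027344, 46.030853271484375), 1.0190082788467407)
top fin 99 [ 0.5236 -0.1589  0.1281] ((523.7185668945312, -158.56735229492188), (10.567339897155762, 35.220699310302734), 1.2572693824768066)
top arm 175 [ 0.5238 -0.0965  0.08  ] ((524.811767578125, -96.8582763671875), (13.136584281921387, 64.2786865234375), 1.1644368171691895)
top knob 44 [ 0.489  -0.2255  0.0874] ((488.5848388671875, -225.56773376464844), (12.928943634033203, 14.989203453063965), 1.2305903434753418)
scene hub 301 [ 0.5329 -0.1653  0.093 ] ((521.9291381835938, -163.1173858642578), (45.9783935546875, 44.0316047668457), 0.34010425209999084)
scene fin 155 [ 0.5237 -0.1634  0.1284] ((521.7708129882812, -163.09091186523438), (15.373610496520996, 35.520423889160156), 1.0629611015319824)
scene arm 169 [ 0.5236 -0.103   0.0803] ((523.0321655273438, -98.74198150634766), (13.95127010345459, 61.93666458129883), 0.43702632188796997)
scene knob 70 [ 0.4895 -0.2296  0.0883] ((487.7389221191406, -229.15460205078125), (14.846426010131836, 15.180611610412598), 57.336219787597656)
```

View pics/f15.png

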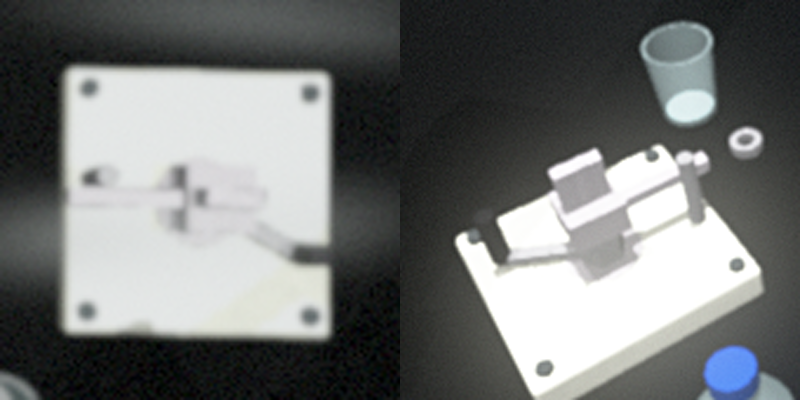

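View pics/t15.png

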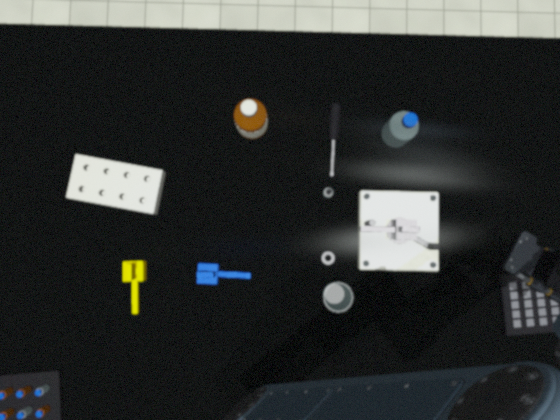

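The top view shows the key on the head with its arm along +y against the post at (370,223). The hub top is at 0.092 m and the lever is at its seated place, knob at (433,246). Bottles, vial, collar, beaker and screwdriver are at their first pixels, and the robot is clear.

```bash
python3 -c "
from h import *
print(robot.hand_in())"
```

```text
the job is handed in; nothing more can be done
None
```

The job is done and handed in at about 34 s of the 72 s allowed; the rig reported no verdict.

- **Fitting the key:** I gripped the silver key and lowered it onto the square head with its arm about 25° anticlockwise of the post. It met no resistance on the way down and stopped at the expected height. I then turned it clockwise until the arm bore on the post, at roughly 4.5 N judged from the wrist torque.
- **Tightening the nut:** I let go of the key and pushed the knob clockwise with shut fingers. It dragged at about 2 N for about 1.3 rad, until the nut seated. I built the push up to 12 N, held it for almost a second, and withdrew.

**Last checks:**
- The hub top is at 0.092 m, which is full depth.
- The key is upright and centred within about 1 mm by the top camera. The scene camera puts it about 2 to 4 mm off, which I put down to its oblique view and calibration.
- The arm points at about 91° and touches the post.
- The lever stayed where it seated, and nothing else moved visibly.

**Not measured directly:** I inferred the screw angle and the key-to-post force from the images and the wrist force.

**Went wrong or disagreed:**
- My first move command was refused because its rows lacked some keys. Nothing moved.
- The lever turned slightly beyond the stated 0.7 to 1.2 rad. I take the excess to be the key's play and error in my starting angle.
- A side force of up to 3 N and a downward force of 7 to 8 N appeared at the knob during the push. I took both to be friction there.

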